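# Centre a measuring cylinder on the balance pan and tare

## Robot

A 7-joint arm with a two-finger parallel gripper is mounted at the origin on a cart in front of the work surface, level with it; the furniture and walls round the work are solid. World frame = base frame: x ahead of the robot, y to its left, z up, the work surface at z = 0. Lengths are in m, angles in rad, forces in N, time in s.
With the tool pointing down it reaches from about 0.35 to 0.9 m from the base axis. Payload 8.1 kg.
Tool frame: the origin (TCP) lies on the centre line of the jaws, within the pads' length; the fingertips stand robot.tip_extent ahead of it and the grasp point (between the pads) lies 11 mm behind it (robot.tip_extent is the distance from the TCP to the fingertips, in m); x points along the fingers, y is the direction in which the jaws open and shut, and the axes are right-handed (so a half turn about x gives the same grasp; the last joint's range is limited). The gripper opens to 85 mm and grips with 20 to 120 N. Pads are 22 mm wide; open, the fingers measure 114 mm over their backs; the gripper's body (76 mm by 85 mm) begins 54 mm behind the grasp point. The pads swing forward as they close: fully open they stand 13 mm farther back than shut.
Start: joints at [1.206, 0.434, 0.025, 1.573, -0.012, 1.134, -0.075], TCP at [0.162, -0.604, 0.209] pointing down, gripper open.
Joint ranges: [-2.62, 2.62], [-0.44, 2.09], [-1.27, 1.32], [0.08, 2.57], [-1.32, 4.46], [0.12, 2], [-2.74, 2.74]. Speed limits (rad/s): [2.22, 2.22, 3.01, 3.01, 3.14, 3.14, 3.14].

## Interface

Orientations are given as a unit quaternion [w, x, y, z].
In Python, from workcell import state, vision, ticket, robot gives the robot as it stands.
- The arm moves only by the tool jog_arm, never from a script. Its arguments are lists of equal length, an entry for each row: "offset": the shift along the tool's x, y, z each as a share of 0.05 m, from -1 to 1, a list of three; "angular": the turn, a rotation vector about the tool's x, y, z each as a share of 4 degrees, from -1 to 1, a list of three; "gripper": the closure, from 0 (fully open) to 1 (shut). In form: {"offset": [[tx, ty, tz], ...], "angular": [[rx, ry, rz], ...], "gripper": [gripper, ...]}. A call has 1 to 5 rows; each row shifts and turns the commanded pose from where the row before left it, along the tool's axes as they then stand; what a row does not reach is not made up. A row lasts 1/10 s, in which the tool goes at most 50 mm and 8.59 degrees, less where a joint would pass 70% of its speed; a pose out of reach is approached as far as the arm can. A call with a number of a shift or a turn outside -1 to 1 is refused whole. A call with a gripper value outside its range is refused whole. The fingers move at their own pace and stop on an object; "squeeze" is the grip in N (left out, the last holds). Time passes only in rows, so rows that do not move let the fingers close. It gives the time, the measured TCP pose, the force and the opening at its end, in the units of the state.
- state(): the state, without advancing time (a new reading comes with each control period).
- vision.snapshot(name): name is "scene" or "top" or "wrist"; returns (picture, depth): 384x512x3 uint8, blue, green, red; 384x512 float32, m along the optical axis (not along the pixel's ray), 0 where there is no reading.
- vision.calibration(name): a dict with "camera_matrix" (3x3 intrinsics, pixels), "world_from_camera" (4x4, takes a point from camera to world coordinates). Camera axes: x right, y down, z forward; pixel columns grow to the right and rows downward; lengths in m; the calibration is good to about 2 mm. The wrist camera is an equidistant fisheye: a pixel r from the principal point sees the ray r / f radians off the axis. A picture is of the moment at which its call begins: read the wrist's pose just before it. calibration takes no time and is no camera call; for the wrist camera it gives the pose at the moment of the call.
- ticket.finish_job(): hands the job in, once; it reports no verdict.
The state is a dict: "time_s": time; "q": joint angles; "dq": joint speeds; "tau": joint torques, N m; "ee_pos": TCP position; "tool_rot": TCP orientation; "ft_force": force on the tool from outside, world axes, zero at the start; "torque": the same for the moment, N m; "finger_gap": opening from 0.0 (shut) to 1.0 (fully open).
Only numpy, scipy, OpenCV 4.12 (cv2) and the standard library are available. Lean on these libraries where they do the work, as an engineer would, in place of code of your own. Each camera call takes 0.05 s, during which the arm holds its last target.

## Task

The empty measuring cylinder stands off-centre on the beige balance's round pan, which would spoil the reading: nudge it with light taps, low down so that it does not topple, until it stands in the middle of the pan. Then, with your hand off the cylinder, press the grey tare key at the balance's front fully down and let it go, without pressing the blue power key to its right. Do not pinch, lift or knock over the cylinder, and leave the other things on the bench where they are.

Things in the scene. Friction and masses are not known exactly. Their poses are not given: they have to be found in the camera images.
- cylinder: clear measuring cylinder, loose on the balance pan, 186 mm tall, 60 to 120 g: round column of 31.6 mm diameter on a flat six-sided foot 62 mm across and 8 mm high. Origin at the centre of the foot's underside, z up. Pushed low (0.3 to 1 N) the foot slides on the pan; pushed 40 mm or more above the pan it may topple. Starts 18 to 43 mm off centre, towards the keys; the foot may overhang the pan
- balance: beige electronic balance, fixed, 203 mm deep (x) by 173 mm wide (y) and 61 mm high to the pan. Origin at the centre of its underside on the worktop; its own x axis points from the front with keys and display to the back, y to its left, z up. The top of its case is flat at 50 mm. It may stand turned by up to 0.35 rad.
- pan_centre (a point): centre of the top face of the balance's round, flat steel pan, diameter 116 mm, without a raised rim, 61 mm above the worktop and 11 mm above the case round it; 24 mm behind the balance's origin
- balance_tare (a joint): travel of the tare key: 0 = up, 0.0015 m = fully down; springs back by itself, about 6 N for the full travel
- tare_key (a point): centre of the top of the grey tare key, the left one (seen from the front) of the two small keys at the right of the balance's front edge: 12 mm (balance x) by 17 mm (balance y), top 53.5 mm above the worktop, 3.5 mm above the case
- balance_power (a joint): travel of the power key: 0 = up, 0.0015 m = fully down; it must not be pressed
- power_key (a point): centre of the top of the blue power key, same size and height as the tare key, 25 mm to its right (balance -y); 8 mm free between them
- wash_bottle: white wash bottle with red cap and bent spout, loose bystander, 68 x 114 x 208 mm, origin under it
- beaker: empty clear beaker, loose bystander, 89 mm across, 112 mm tall, origin under it
- small_bottle: small brown bottle with white screw cap, loose bystander, 44 mm across, 82 mm tall, origin under it
- timer: small white lab timer lying flat, loose bystander, 66 x 62 x 18 mm, origin under it
- tweezers: steel tweezers lying flat, loose bystander, 131 mm long, origin under them
- pipette_bulb: red-brown rubber pipette bulb lying, loose bystander, 116 mm long, origin under it
Mind the look-alikes: they are no part of the job. What is shaped like the cylinder but turquoise or yellow is not meant.

How it is judged:
By the outcome, as a careful person would: the job done as asked, in the order asked, and still so for the second after the job is handed in, with the robot touching nothing.
It also fails if it takes over 64 s, if anything falls off the work surface, if the arm or the gripper's body presses on something with over 40 N, if the wrist force passes 120 N, or if a joint passes its speed limit or range.

## Working session

There is one attempt and no reset: what is moved stays moved. The work goes in short steps, Python scripts to look and compute and a tool call to move; the robot and the scene stay as the last step left them, time stands still between calls to the robot, and variables do not carry over. Pictures are saved under pics/ and viewed, and the job is handed in when it is done.

Besides the shell and the picture viewer there is one more tool, called after "Emit:" by a JSON object that holds its "fn" and its "kwargs", one argument or row to a line. jog_arm: Moves the arm, as the interface text tells. Shift numbers are shares of 0.05 m and turn numbers shares of 4 degrees, none past 1 either way. Its arguments: {"type":"object","properties":{"offset":{"type":"array"},"angular":{"type":"array"},"gripper":{"type":"array"},"squeeze":{"type":"number"}},"required":["offset","angular","gripper"]}

```bash
ls; mkdir -p pics
python3 - <<'E'
from workcell import state, vision, ticket, robot
import cv2, numpy as np
print(state()); print(robot.tip_extent)
for n in ("scene","top"):
    p,d=vision.snapshot(n); cv2.imwrite(f"pics/{n}0.png",p); np.save(f"{n}0.npy",d)
    print(n,vision.calibration(n))
E
```

```text
pics
{'time_s': 0.0, 'q': array([ 1.20637465,  0.43519805,  0.02497535,  1.5740902 , -0.01159674,
        1.13401148, -0.07508511]), 'dq': array([-0.00056275, -0.00127225, -0.00088974,  0.00039929, -0.00099772,
        0.00142016, -0.00090204]), 'tau': array([-4.79134360e-04, -6.70461559e+01,  1.02519616e+00, -3.16213095e+01,
        1.56755315e-02,  1.24135480e-02, -2.24229062e-06]), 'ee_pos': array([ 0.1615751 , -0.60319419,  0.20814419]), 'tool_rot': array([-0.09174575, -0.70093602, -0.09282274,  0.70118139]), 'ft_force': array([0.40003596, 0.00799171, 0.25274273]), 'torque': array([0.0188262 , 0.00359395, 0.00098521]), 'finger_gap': 1.0008819390908303}
0.008
scene {'camera_matrix': array([[356.43186538,   0.        , 256.20122862],
       [  0.        , 356.43186538, 195.6170025 ],
       [  0.        ,   0.        ,   1.        ]]), 'world_from_camera': array([[-0.84411574, -0.2399744 ,  0.47945897, -0.1057117 ],
       [-0.53615957,  0.37986962, -0.75381164,  0.87247626],
       [-0.0012364 , -0.89337079, -0.44931849,  0.63121778],
       [ 0.        ,  0.        ,  0.        ,  1.        ]])}
top {'camera_matrix': array([[350.23602561,   0.        , 253.4483253 ],
       [  0.        , 350.23602561, 195.56270845],
       [  0.        ,   0.        ,   1.        ]]), 'world_from_camera': array([[-2.25779207e-02, -9.96285568e-01,  8.30981586e-02,
         4.28239626e-01],
       [-9.99741851e-01,  2.27111756e-02,  6.58549381e-04,
        -7.58178042e-02],
       [-2.54336011e-03, -8.30618382e-02, -9.96541149e-01,
         1.19395075e+00],
       [ 0.00000000e+00,  0.00000000e+00,  0.00000000e+00,
         1.00000000e+00]])}
```

View pics/scene0.png

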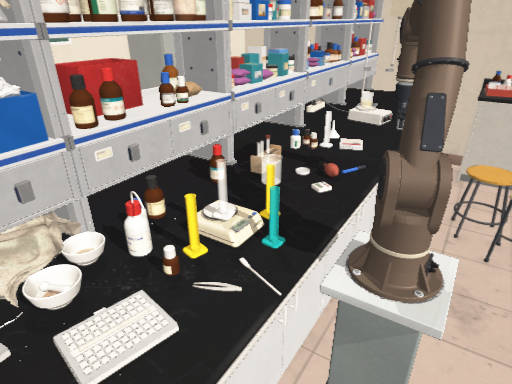

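View pics/top0.png

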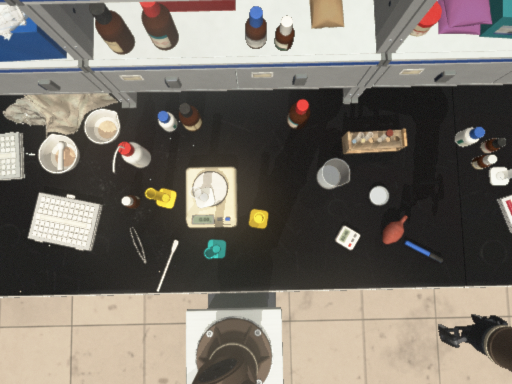

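The top view shows the balance at about (211,197), with its pan at (210,188). Turquoise (215,249) and yellow (259,218) and (160,198) look-alikes stand near it. I'll zoom in on the balance.

Run:
```python
import cv2, numpy as np
a=cv2.imread("pics/top0.png"); b=cv2.imread("pics/scene0.png")
cv2.imwrite("pics/top0z.png",cv2.resize(a[155:240,165:275],None,fx=7,fy=7,interpolation=cv2.INTER_CUBIC))
cv2.imwrite("pics/scene0z.png",cv2.resize(b[150:255,180:290],None,fx=5.5,fy=5.5,interpolation=cv2.INTER_CUBIC))
```

```text
(no output)
```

View pics/top0z.png

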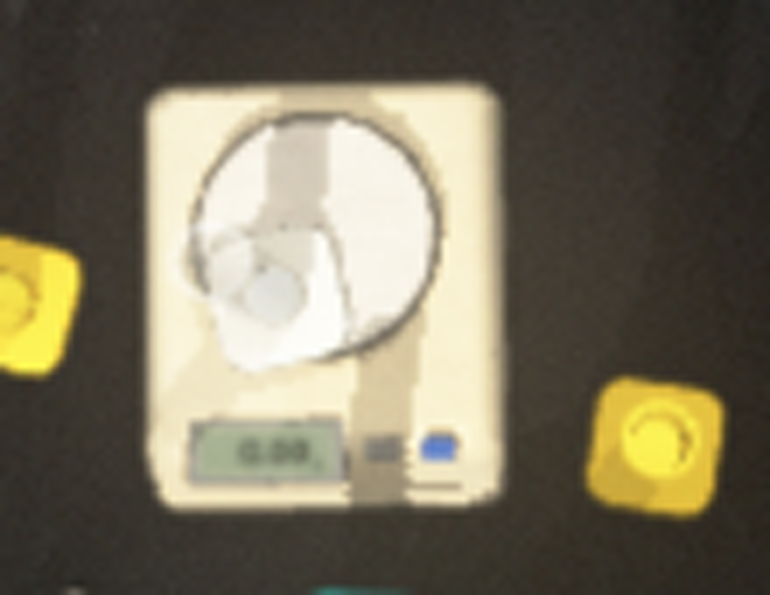

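View pics/scene0z.png

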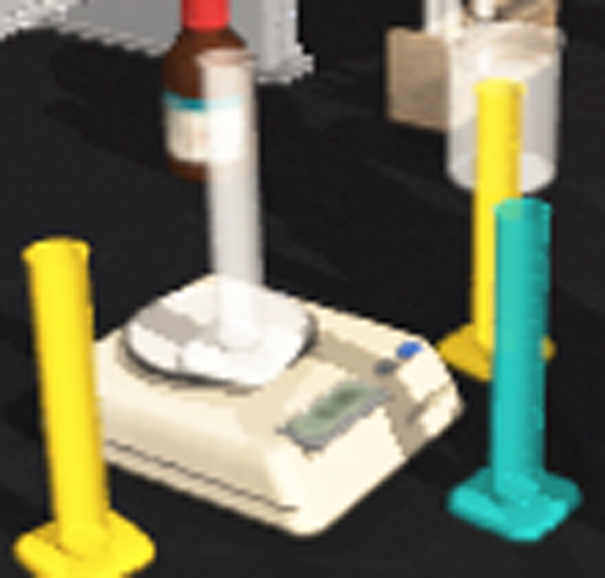

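```bash
cat > h.py <<'E'
import numpy as np, cv2
from workcell import vision
from scipy.spatial.transform import Rotation as R
def rays(cal,uv,fish=False):
    K=cal["camera_matrix"]; uv=np.atleast_2d(np.asarray(uv,float))
    a=(uv-[K[0,2],K[1,2]])/[K[0,0],K[1,1]]
    if fish:
        t=np.linalg.norm(a,axis=1,keepdims=True); s=np.sinc(t/np.pi)
        d=np.hstack([a*s,np.cos(t)])
    else: d=np.hstack([a,np.ones((len(a),1))])
    T=cal["world_from_camera"]; return T[:3,3],d@T[:3,:3].T
def plane(cal,uv,z,fish=False):
    o,d=rays(cal,uv,fish); return o+d*((z-o[2])/d[:,2])[:,None]
def proj(cal,P,fish=False):
    T=cal["world_from_camera"];K=cal["camera_matrix"]
    p=(np.atleast_2d(P)-T[:3,3])@T[:3,:3]
    if fish:
        r=np.linalg.norm(p[:,:2],axis=1,keepdims=True); a=p[:,:2]/r*np.arctan2(r,p[:,2:])
    else: a=p[:,:2]/p[:,2:]
    return a*[K[0,0],K[1,1]]+[K[0,2],K[1,2]]
E
python3 - <<'E'
from h import *
c=vision.calibration("top")
z=lambda x,y:(165+x/7-.43,155+y/7-.43)
for n,p,h in [("pan",z(318,233),.061),("foot",z(283,297),.069),("tare",z(384,449),.0535),("pow",z(440,447),.0535),("disp",z(267,453),.05),
 ("BL",z(150,90),.05),("BR",z(497,90),.05),("FL",z(160,505),.04),("FR",z(500,500),.04),("teal",(215,249),.008),("yR",(259,219),.008),("yL",(166,199),.008)]:
    print(n,plane(c,p,h)[0].round(4))
d=np.load("top0.npy"); print(d[188,220],d[180,200], d[200,206],d[195,230])
E
```

```text
pan [0.5511 0.0657 0.061 ]
foot [0.521  0.0812 0.069 ]
tare [0.4504 0.0372 0.0535]
pow [0.4507 0.0112 0.0535]
disp [0.4498 0.0921 0.05  ]
BL [0.6219 0.1454 0.05  ]
BR [ 0.6181 -0.0182  0.05  ]
FL [0.4268 0.144  0.04  ]
FR [ 0.4255 -0.0155  0.04  ]
teal [0.3502 0.058  0.008 ]
yR [ 0.4473 -0.092   0.008 ]
yL [0.5222 0.2222 0.008 ]
1.142631 1.1386564 1.1112086 1.1484479
```

```bash
cat >> h.py <<'E'
from workcell import state
def Rt(q): return R.from_quat([q[1],q[2],q[3],q[0]])
def cur():
    s=state(); return np.array(s["ee_pos"]),Rt(s["tool_rot"]),s
E
python3 - <<'E'
from h import *
p,r,s=cur(); print(r.as_matrix().round(3)); print(vision.calibration("wrist"))
q,d=vision.snapshot("wrist"); cv2.imwrite("pics/w0.png",q)
E
```

```text
[[-0.001  0.259 -0.966]
 [ 0.001 -0.966 -0.259]
 [-1.    -0.001  0.   ]]
{'camera_matrix': array([[297.31863964,   0.        , 255.40431213],
       [  0.        , 297.31863964, 192.07317828],
       [  0.        ,   0.        ,   1.        ]]), 'world_from_camera': array([[ 2.58928231e-01, -9.25274145e-01, -2.77171297e-01,
         2.32127927e-01],
       [-9.65896543e-01, -2.48097850e-01, -7.41034775e-02,
        -5.84111036e-01],
       [-1.99571064e-04,  2.86906280e-01, -9.57958635e-01,
         3.73310726e-01],
       [ 0.00000000e+00,  0.00000000e+00,  0.00000000e+00,
         1.00000000e+00]])}
```

View pics/w0.png

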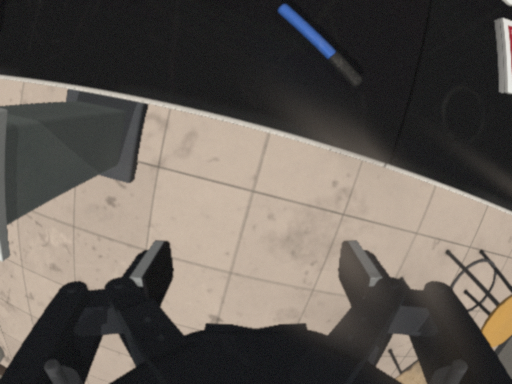

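Run:
```python
from h import *
p,r,s=cur(); c=vision.calibration("wrist")
q,d=vision.snapshot("wrist"); np.save("wd0.npy",d)
vv,uu=np.mgrid[0:384,0:512]; uv=np.c_[uu.ravel(),vv.ravel()]
o,dr=rays(c,uv,True); T=c["world_from_camera"]
zc=dr@T[:3,2]; D=d.ravel()
P=o+dr*(D/zc)[:,None]
t=(P-p)@r.as_matrix()
m=(D>0)&(D<.3)
print(m.sum(), D[m].min())
for x0 in np.arange(-.13,.02,.01):
    k=m&(t[:,0]>=x0)&(t[:,0]<x0+.01)
    if k.sum()>5: print(round(x0,3),k.sum(),"y",np.percentile(t[k,1],[0,2,98,100]).round(3),"z",np.percentile(t[k,2],[0,2,98,100]).round(3), "inner y",t[k&(t[:,1]>0.0),1].min().round(3) if (k&(t[:,1]>0)).any() else None)
```

```text
37987 0.050006278
-0.13 6561 y [-0.072 -0.068  0.067  0.07 ] z [-0.021 -0.021 -0.005 -0.002] inner y 0.003
-0.12 8444 y [-0.072 -0.068  0.067  0.072] z [-0.022 -0.02   0.002  0.013] inner y 0.0
-0.11 8518 y [-0.073 -0.068  0.068  0.073] z [-0.019 -0.018  0.009  0.013] inner y 0.0
-0.1 5199 y [-0.075 -0.071  0.07   0.073] z [-0.018 -0.017  0.01   0.013] inner y 0.0
-0.09 4014 y [-0.075 -0.07   0.069  0.074] z [-0.015 -0.014  0.008  0.013] inner y 0.037
-0.08 926 y [-0.066 -0.062  0.061  0.066] z [-0.014 -0.014 -0.002  0.001] inner y 0.042
-0.07 1166 y [-0.057 -0.055  0.055  0.056] z [-0.012 -0.012  0.009  0.011] inner y 0.042
-0.06 1112 y [-0.057 -0.055  0.055  0.056] z [-0.012 -0.012  0.01   0.011] inner y 0.042
-0.05 887 y [-0.057 -0.055  0.054  0.056] z [-0.012 -0.011  0.01   0.011] inner y 0.042
-0.04 201 y [-0.05  -0.048  0.047  0.049] z [-0.011 -0.011  0.009  0.011] inner y 0.042
```

```bash
cat >> h.py <<'E'
def target_rot(az,tilt):
    # tool z horizontally at azimuth az (deg), x down; tilt: tips lean toward +az (deg)
    a=np.radians(az); zt=np.array([np.cos(a),np.sin(a),0]); xt=np.array([0,0,-1.]); yt=np.cross(zt,xt)
    b=R.from_matrix(np.c_[xt,yt,zt])
    return b*R.from_rotvec([0,np.radians(-tilt),0]) if True else b
def plan(wps,start=None,step=.045,ang=4.0,dec=2):
    p,r,_=cur() if start is None else (*start,None)
    for (tp,tr) in wps:
        tp=np.asarray(tp,float)
        n=int(max(np.ceil(np.linalg.norm(tp-p)/step-1e-6),np.ceil(np.degrees((r.inv()*tr).magnitude())/ang-1e-6),1))
        O=[];A=[]
        for i in range(n):
            k=n-i
            o=np.round(r.inv().apply((tp-p)/k)/.05,dec); w=np.round(np.degrees((r.inv()*tr).as_rotvec()/k)/4,dec)
            w=np.clip(w,-1,1); o=np.clip(o,-1,1)
            O.append(o.tolist());A.append(w.tolist())
            p=p+r.apply(o*.05); r=r*R.from_rotvec(np.radians(w*4))
        for i in range(0,n,5): print('"offset":',O[i:i+5],'"angular":',A[i:i+5])
        print("-> ",p.round(4),(r.as_matrix()[:,0]).round(3))
    return p,r
E
python3 - <<'E'
from h import *
print(target_rot(0,30).as_matrix().round(3))
p,r,s=cur()
plan([([.3,-.5,.4],target_rot(-145,0)),([.47,-.25,.42],target_rot(-110,0)),([.42,.10,.42],target_rot(-45,0))])
E
```

```text
[[ 0.5    0.     0.866]
 [ 0.     1.     0.   ]
 [-0.866  0.     0.5  ]]
"offset": [[-0.64, -0.21, -0.53], [-0.64, -0.18, -0.55], [-0.64, -0.15, -0.56], [-0.64, -0.12, -0.56], [-0.64, -0.09, -0.57]] "angular": [[-0.83, -0.0, 0.0], [-0.83, -0.0, 0.0], [-0.84, -0.0, 0.0], [-0.83, -0.0, 0.0], [-0.84, -0.0, 0.01]]
"offset": [[-0.63, -0.05, -0.57]] "angular": [[-0.83, -0.0, 0.0]]
->  [ 0.2999 -0.5003  0.4   ] [ 0.  0. -1.]
"offset": [[-0.04, -0.24, -0.63], [-0.04, -0.2, -0.64], [-0.05, -0.15, -0.66], [-0.04, -0.11, -0.66], [-0.05, -0.06, -0.67]] "angular": [[-0.97, -0.0, 0.0], [-0.97, -0.0, 0.0], [-0.97, -0.0, 0.0], [-0.97, -0.0, 0.0], [-0.97, -0.0, 0.0]]
"offset": [[-0.04, -0.02, -0.67], [-0.05, 0.03, -0.67], [-0.04, 0.08, -0.67], [-0.05, 0.12, -0.66]] "angular": [[-0.98, -0.0, 0.0], [-0.97, -0.0, 0.0], [-0.98, -0.0, 0.0], [-0.97, -0.0, 0.0]]
->  [ 0.4698 -0.25    0.42  ] [ 0.  0. -1.]
"offset": [[0.0, -0.2, -0.37], [0.0, -0.17, -0.38], [0.0, -0.14, -0.39], [0.0, -0.12, -0.4], [0.0, -0.09, -0.41]] "angular": [[-0.96, -0.0, -0.0], [-0.96, -0.0, -0.0], [-0.96, -0.0, -0.0], [-0.96, -0.0, -0.0], [-0.95, -0.0, -0.0]]
"offset": [[0.0, -0.07, -0.41], [0.0, -0.04, -0.41], [0.0, -0.01, -0.42], [0.0, 0.02, -0.41], [0.0, 0.05, -0.41]] "angular": [[-0.96, -0.0, -0.0], [-0.95, -0.0, -0.0], [-0.96, -0.0, -0.0], [-0.95, -0.0, -0.0], [-0.96, -0.0, -0.0]]
"offset": [[0.0, 0.07, -0.41], [0.0, 0.1, -0.4], [0.0, 0.13, -0.4], [0.0, 0.15, -0.39], [0.0, 0.18, -0.37]] "angular": [[-0.95, -0.0, -0.0], [-0.96, -0.0, -0.0], [-0.95, -0.0, -0.0], [-0.96, -0.0, -0.0], [-0.95, -0.0, -0.0]]
"offset": [[0.0, 0.2, -0.36], [0.0, 0.23, -0.35]] "angular": [[-0.96, -0.0, -0.0], [-0.95, -0.0, -0.0]]
->  [0.42   0.0999 0.4201] [ 0.  0. -1.]
```

Emit:
{"fn": "jog_arm", "kwargs": {
  "offset": [
    [-0.64, -0.2, -0.55],
    [-0.64, -0.2, -0.55],
    [-0.64, -0.15, -0.55],
    [-0.64, -0.1, -0.55],
    [-0.64, -0.1, -0.55]
  ],
  "angular": [
    [-0.85, 0, 0],
    [-0.85, 0, 0],
    [-0.85, 0, 0],
    [-0.85, 0, 0],
    [-0.85, 0, 0]
  ],
  "gripper": [0.75, 0.75, 0.75, 0.75, 0.75],
  "squeeze": 20
}}

```text
time_s: 0.7
ee_pos: [0.2767, -0.5169, 0.3701]
tool_rot: [-0.196, -0.679, -0.196, 0.68]
ft_force: [0.9, -1.5, 0.1]
finger_gap: 0.248
```

Emit:
{"fn": "jog_arm", "kwargs": {
  "offset": [
    [-0.6, -0.2, -0.7],
    [-0.1, -0.2, -0.7],
    [0, -0.1, -0.7],
    [0, -0.1, -0.7],
    [0, 0, -0.7]
  ],
  "angular": [
    [-0.95, 0, 0],
    [-0.95, 0, 0],
    [-0.95, 0, 0],
    [-0.95, 0, 0],
    [-0.95, 0, 0]
  ],
  "gripper": [0.75, 0.75, 0.75, 0.75, 0.75]
}}

```text
time_s: 1.2
ee_pos: [0.393, -0.3814, 0.4041]
tool_rot: [-0.305, -0.638, -0.305, 0.638]
ft_force: [0.9, -0.9, 0.1]
finger_gap: 0.248
```

Run:
```python
from h import *
p,r,s=cur(); print(p,s["time_s"],s["finger_gap"],s["q"].round(3)); print(r.as_matrix().round(3))
plan([([.53,-.04,.40],target_rot(-90,0))])
```

```text
[ 0.39295873 -0.38136477  0.40405192] 1.2 0.24842425292323683 [ 0.838  0.227 -0.215  1.402  0.048  1.518 -0.052]
[[-0.     0.779 -0.627]
 [-0.    -0.627 -0.779]
 [-1.     0.     0.   ]]
"offset": [[0.01, -0.21, -0.7], [0.01, -0.17, -0.72], [0.01, -0.12, -0.73], [0.01, -0.07, -0.73], [0.01, -0.02, -0.74]] "angular": [[-0.97, 0.0, -0.0], [-0.97, 0.0, -0.0], [-0.97, 0.0, -0.0], [-0.97, 0.0, -0.0], [-0.97, 0.0, -0.0]]
"offset": [[0.01, 0.03, -0.73], [0.0, 0.08, -0.73], [0.01, 0.13, -0.72], [0.0, 0.18, -0.72], [0.01, 0.23, -0.7]] "angular": [[-0.97, 0.0, -0.0], [-0.97, 0.0, -0.0], [-0.97, 0.0, -0.0], [-0.98, 0.0, -0.0], [-0.97, 0.0, -0.0]]
->  [ 0.53   -0.0398  0.4   ] [-0. -0. -1.]
```

Emit:
{"fn": "jog_arm", "kwargs": {
  "offset": [
    [0, -0.2, -0.7],
    [0, -0.15, -0.72],
    [0, -0.12, -0.73],
    [0, -0.07, -0.73],
    [0, 0, -0.73]
  ],
  "angular": [
    [-0.97, 0, 0],
    [-0.97, 0, 0],
    [-0.97, 0, 0],
    [-0.97, 0, 0],
    [-0.97, 0, 0]
  ],
  "gripper": [0.75, 0.75, 0.75, 0.75, 0.75]
}}

```text
time_s: 1.7
ee_pos: [0.4634, -0.2121, 0.4039]
tool_rot: [-0.408, -0.577, -0.408, 0.577]
ft_force: [-0.2, -0.1, -0.0]
finger_gap: 0.249
```

Emit:
{"fn": "jog_arm", "kwargs": {
  "offset": [
    [0, 0.03, -0.73],
    [0, 0.08, -0.73],
    [0, 0.13, -0.72],
    [0, 0.18, -0.72],
    [0, 0.23, -0.7]
  ],
  "angular": [
    [-0.97, 0, 0],
    [-0.97, 0, 0],
    [-0.97, 0, 0],
    [-0.97, 0, 0],
    [-0.97, 0, 0]
  ],
  "gripper": [0.75, 0.75, 0.75, 0.75, 0.75]
}}

```text
time_s: 2.2
ee_pos: [0.5325, -0.042, 0.4039]
tool_rot: [-0.5, -0.5, -0.5, 0.5]
ft_force: [-0.6, 0.4, 0.3]
finger_gap: 0.249
```

Emit:
{"fn": "jog_arm", "kwargs": {
  "offset": [
    [0, 0, 0],
    [0, 0, 0]
  ],
  "angular": [
    [0, 0, 0],
    [0, 0, 0]
  ],
  "gripper": [0.75, 0.75]
}}

```text
time_s: 2.4
ee_pos: [0.5323, -0.0427, 0.4036]
tool_rot: [-0.499, -0.5, -0.5, 0.501]
ft_force: [-0.7, -0.4, -0.1]
finger_gap: 0.253
```

Run:
```python
from h import *
import pickle
p,r,s=cur(); print(p,s["time_s"],s["finger_gap"],s["q"].round(3),s["ft_force"]); print(r.as_matrix().round(3))
c=vision.calibration("wrist"); q,d=vision.snapshot("wrist"); cv2.imwrite("pics/w1.png",q); pickle.dump((c,q,d,p,r.as_quat()),open("w1.pkl","wb"))
cv2.imwrite("pics/w1b.png",cv2.resize(q,(800,600),interpolation=cv2.INTER_CUBIC))
print(proj(c,[[.551,.0657,.061],[.521,.081,.069]],True))
```

```text
[ 0.53225176 -0.04267201  0.40359068] 2.4 0.25257666511815896 [ 0.39   0.237 -0.531  1.414  0.119  1.524 -0.137] [-0.702327   -0.44806724 -0.10003086]
[[-0.001  1.    -0.002]
 [-0.    -0.002 -1.   ]
 [-1.    -0.001  0.   ]]
[[266.52957451  84.86249994]
 [248.48556329  75.50614686]]
```

View pics/w1b.png

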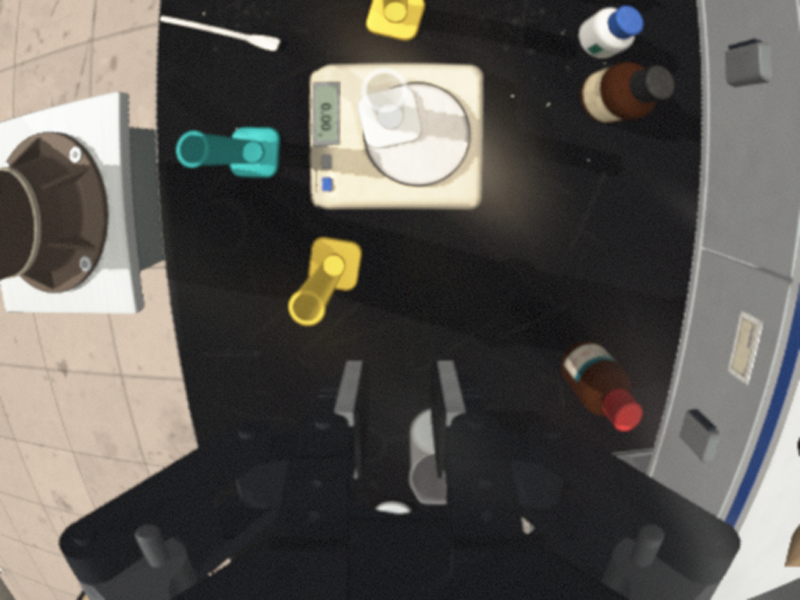

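Run:
```python
import pickle,cv2
c,q,d,p,r=pickle.load(open("w1.pkl","rb"))
cv2.imwrite("pics/w1z.png",cv2.resize(q[35:140,190:320],None,fx=6,fy=5.7,interpolation=cv2.INTER_CUBIC))
```

```text
(no output)
```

View pics/w1z.png

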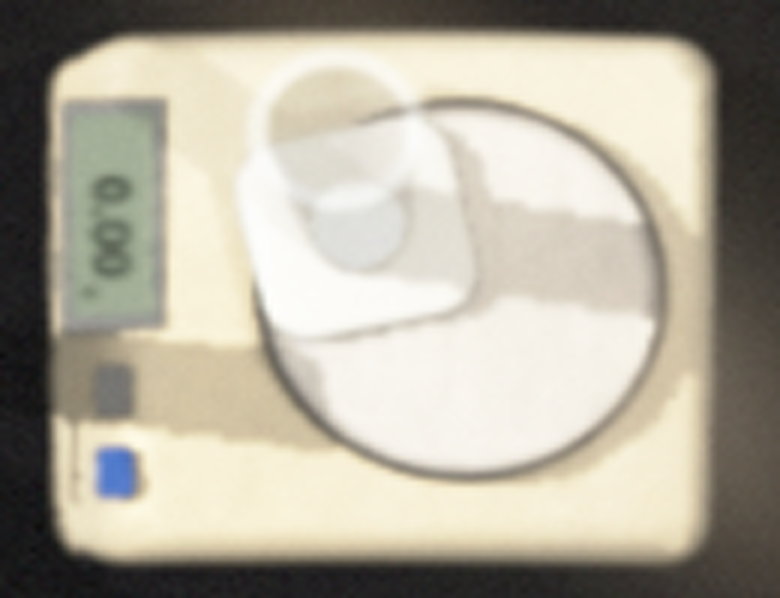

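```bash
cat >> h.py <<'E'
from scipy.optimize import least_squares
def circ(P,r=None):
    P=np.asarray(P)[:,:2]; c=P.mean(0)
    if r is None:
        f=least_squares(lambda x:np.hypot(*(P-x[:2]).T)-x[2],[*c,.05])
    else: f=least_squares(lambda x:np.hypot(*(P-x[:2]).T)-r,c)
    return f.x,f.fun
E
python3 - <<'E'
from h import *
import pickle
c,q,d,p,r=pickle.load(open("w1.pkl","rb"))
z=lambda a:np.array([(190+x/6-.42,35+y/5.7-.41) for x,y in a])
pan=plane(c,z([(662,285),(468,476),(465,102),(300,400),(335,433),(600,425),(600,160),(520,110),(640,360),(265,330)]),.061,True)
x,f=circ(pan); print("pan",x.round(4),(f*1e3).round(1)); print(circ(pan,.058)[0].round(4))
foot=plane(c,z([(240,178),(288,338),(475,293),(445,140)]),.067,True); print(foot.round(4),foot.mean(0).round(4))
print("colbase",plane(c,z([(360,228)]),.07,True).round(4), "coltop", plane(c,z([(338,134)]),.247,True).round(4))
for n,a in [("tare",(115,390)),("pow",(117,474))]: print(n,plane(c,z([a]),.0535,True).round(4))
cor=plane(c,z([(52,75),(52,530),(710,80),(706,530)]),.045,True);print(cor.round(4))
# top cam check
ct=vision.calibration("top"); print(proj(ct,[[*x[:2],.061]]))
E
```

```text
pan [0.5506 0.0655 0.0562] [ 0.7  0.4  0.2 -0.1 -0.2  0.7 -0.7  0.5 -1.3 -0.2]
[0.55  0.066]
[[0.4897 0.0983 0.067 ]
 [0.5027 0.0502 0.067 ]
 [0.5545 0.0634 0.067 ]
 [0.5462 0.1092 0.067 ]] [0.5233 0.0803 0.067 ]
colbase [[0.5228 0.0824 0.07  ]] coltop [[0.5224 0.0823 0.247 ]]
tare [[0.452  0.0361 0.0535]]
pow [[0.4521 0.0103 0.0535]]
[[ 0.4327  0.1367  0.045 ]
 [ 0.4308 -0.007   0.045 ]
 [ 0.624   0.1342  0.045 ]
 [ 0.624  -0.0076  0.045 ]]
[[210.05069199 188.01640952]]
```

Run:
```python
from h import *
import pickle
c,q,d,p,r=pickle.load(open("w1.pkl","rb")); r=R.from_quat(r)
vv,uu=np.mgrid[0:384,0:512]; uv=np.c_[uu.ravel(),vv.ravel()]
o,dr=rays(c,uv,True); T=c["world_from_camera"]
D=d.ravel(); P=o+dr*(D/(dr@T[:3,2]))[:,None]; t=(P-p)@r.as_matrix()
m=(D>0)&(D<.3)
for x0 in np.arange(-.13,.02,.01):
    k=m&(t[:,0]>=x0)&(t[:,0]<x0+.01)
    if k.sum()>5: print(round(x0,3),k.sum(),"y",np.percentile(t[k,1],[0,2,98,100]).round(3),"z",np.percentile(t[k,2],[0,2,98,100]).round(3), "inner y",t[k&(t[:,1]>0.0),1].min().round(3) if (k&(t[:,1]>0)).any() else None)
for v in (232,235,240,250,260): print(v,d[v,228],d[v,284],q[v,284], t.reshape(384,512,3)[v,284].round(4))
```

```text
-0.13 4424 y [-0.062 -0.06   0.06   0.063] z [-0.022 -0.021 -0.003  0.002] inner y 0.006
-0.12 10755 y [-0.065 -0.06   0.06   0.066] z [-0.022 -0.02  -0.003  0.002] inner y 0.0
-0.11 7214 y [-0.063 -0.057  0.057  0.062] z [-0.019 -0.018  0.006  0.012] inner y 0.0
-0.1 5771 y [-0.058 -0.052  0.052  0.058] z [-0.019 -0.018  0.01   0.012] inner y 0.0
-0.09 3284 y [-0.053 -0.048  0.048  0.052] z [-0.018 -0.017  0.011  0.012] inner y 0.01
-0.08 4442 y [-0.047 -0.043  0.043  0.047] z [-0.015 -0.014  0.008  0.012] inner y 0.011
-0.07 1353 y [-0.041 -0.035  0.035  0.041] z [-0.015 -0.014  0.007  0.01 ] inner y 0.01
-0.06 808 y [-0.024 -0.022  0.023  0.024] z [-0.012 -0.012  0.009  0.012] inner y 0.01
-0.05 695 y [-0.024 -0.024  0.024  0.024] z [-0.012 -0.012  0.009  0.011] inner y 0.01
-0.04 570 y [-0.024 -0.023  0.024  0.024] z [-0.012 -0.012  0.007  0.011] inner y 0.01
-0.03 165 y [-0.022 -0.019  0.02   0.022] z [-0.012 -0.012  0.01   0.011] inner y 0.01
232 0.14904402 0.14827916 [110 111 110] [-0.0289  0.0144 -0.0115]
235 0.1448843 0.1454802 [106 108 108] [-0.0319  0.0141 -0.0113]
240 0.14088246 0.13991165 [111 113 113] [-0.0377  0.0136 -0.0113]
250 0.13064179 0.13066947 [100 100 102] [-0.0474  0.0128 -0.0111]
260 0.12217501 0.12177775 [53 54 54] [-0.0567  0.012  -0.0112]
```

Run:
```python
from h import *
import pickle
c,q,d,p,r=pickle.load(open("w1.pkl","rb")); r=R.from_quat(r)
vv,uu=np.mgrid[0:384,0:512]; uv=np.c_[uu.ravel(),vv.ravel()]
o,dr=rays(c,uv,True); T=c["world_from_camera"]
D=d.ravel(); P=(o+dr*(D/(dr@T[:3,2]))[:,None]).reshape(384,512,3)
for n,(u,v) in dict(pan=(290,90),pan2=(270,105),case=(305,125),case2=(220,125),tab=(370,150),tab2=(330,200),tab3=(150,60)).items(): print(n,P[v,u].round(4))
print(T[:3,3],p, r.inv().apply(T[:3,3]-p))
s,_=vision.snapshot("scene"); cv2.imwrite("pics/s1.png",s); t,dt=vision.snapshot("top"); cv2.imwrite("pics/t1.png",t)
ct=vision.calibration("top")
cs=vision.calibration("scene"); print(proj(cs,[p,p+r.apply([.008,0,0]),p+r.apply([-.027,0,0])]).round(1)); print(proj(ct,[p]))
cv2.imwrite("pics/s1z.png",cv2.resize(s[60:200,170:350],None,fx=4,fy=4,interpolation=cv2.INTER_CUBIC))
```

```text
pan [0.5907 0.0576 0.0601]
pan2 [0.5569 0.0313 0.0599]
case [ 0.6193 -0.0029  0.0478]
case2 [ 0.4705 -0.0031  0.0498]
tab [ 0.7637 -0.0514  0.0013]
tab2 [ 0.6854 -0.1575 -0.    ]
tab3 [3.268e-01 1.293e-01 2.000e-04]
[0.53246552 0.03079953 0.56871   ] [ 0.53225176 -0.04267201  0.40359068] [-1.65121287e-01 -5.42430781e-05 -7.34674015e-02]
[[240.8  99.1]
 [240.8 101.7]
 [240.6  90.1]]
[[238.7246879  179.19021701]]
```

View pics/s1z.png

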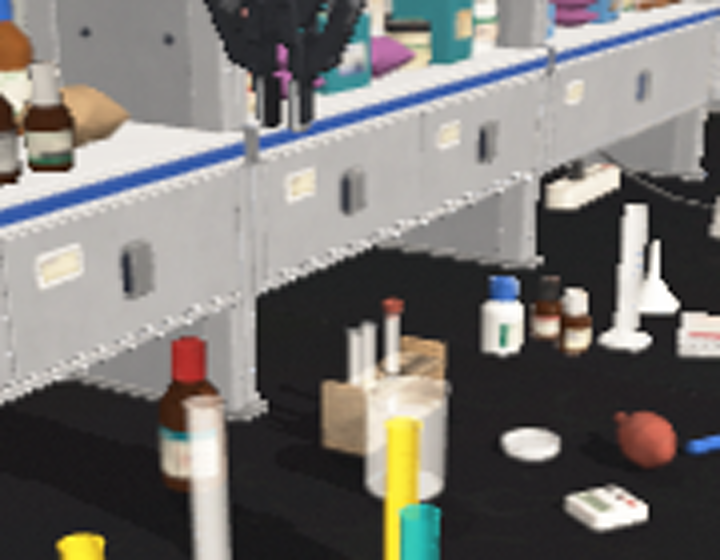

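Both cameras put the fingertips about 25 mm behind the reported TCP, where the text says 8 mm ahead, so I'll plan with the measured value. The column will be pushed low, about 24 mm above the pan. The tool leans 35° and the two nearly shut fingers form a notch behind the column.

Run:
```python
from h import *
plan([([.47,.112,.39],target_rot(-30,35))])
```

```text
"offset": [[0.02, -0.07, -0.17], [0.01, -0.06, -0.18], [0.0, -0.05, -0.18], [-0.0, -0.04, -0.18], [-0.01, -0.03, -0.19]] "angular": [[-0.81, -0.44, 0.26], [-0.81, -0.44, 0.26], [-0.81, -0.44, 0.26], [-0.81, -0.44, 0.26], [-0.81, -0.44, 0.26]]
"offset": [[-0.02, -0.02, -0.19], [-0.02, -0.01, -0.19], [-0.03, 0.0, -0.18], [-0.03, 0.02, -0.18], [-0.04, 0.03, -0.18]] "angular": [[-0.81, -0.44, 0.26], [-0.81, -0.44, 0.25], [-0.81, -0.44, 0.26], [-0.81, -0.44, 0.25], [-0.81, -0.44, 0.26]]
"offset": [[-0.05, 0.04, -0.18], [-0.05, 0.05, -0.18], [-0.05, 0.06, -0.17], [-0.06, 0.07, -0.17], [-0.06, 0.08, -0.16]] "angular": [[-0.81, -0.44, 0.26], [-0.81, -0.44, 0.25], [-0.81, -0.44, 0.26], [-0.81, -0.44, 0.25], [-0.81, -0.43, 0.26]]
"offset": [[-0.07, 0.08, -0.15], [-0.07, 0.1, -0.14], [-0.07, 0.1, -0.14]] "angular": [[-0.82, -0.44, 0.25], [-0.81, -0.43, 0.26], [-0.82, -0.44, 0.25]]
->  [0.4699 0.112  0.3902] [ 0.497 -0.287 -0.819]
```

Emit:
{"fn": "jog_arm", "kwargs": {
  "offset": [
    [0.02, -0.07, -0.17],
    [0.01, -0.06, -0.18],
    [0.0, -0.05, -0.18],
    [0, -0.04, -0.18],
    [-0.01, -0.03, -0.19]
  ],
  "angular": [
    [-0.81, -0.44, 0.26],
    [-0.81, -0.44, 0.26],
    [-0.81, -0.44, 0.26],
    [-0.81, -0.44, 0.26],
    [-0.81, -0.44, 0.26]
  ],
  "gripper": [0.75, 0.75, 0.75, 0.75, 0.75]
}}

```text
time_s: 3.05
ee_pos: [0.5143, 0.0014, 0.3999]
tool_rot: [0.626, 0.406, 0.502, -0.438]
ft_force: [-0.3, 0.1, 0.8]
finger_gap: 0.249
```

Emit:
{"fn": "jog_arm", "kwargs": {
  "offset": [
    [-0.02, -0.02, -0.19],
    [-0.02, -0.01, -0.19],
    [-0.03, 0.0, -0.18],
    [-0.03, 0.02, -0.18],
    [-0.04, 0.03, -0.18]
  ],
  "angular": [
    [-0.81, -0.44, 0.26],
    [-0.81, -0.44, 0.25],
    [-0.81, -0.44, 0.26],
    [-0.81, -0.44, 0.25],
    [-0.81, -0.44, 0.26]
  ],
  "gripper": [0.75, 0.75, 0.75, 0.75, 0.75]
}}

```text
time_s: 3.55
ee_pos: [0.4976, 0.0442, 0.3958]
tool_rot: [0.732, 0.301, 0.491, -0.365]
ft_force: [0.1, -0.3, -0.0]
finger_gap: 0.245
```

Emit:
{"fn": "jog_arm", "kwargs": {
  "offset": [
    [-0.05, 0.04, -0.18],
    [-0.05, 0.05, -0.18],
    [-0.05, 0.06, -0.17],
    [-0.06, 0.07, -0.17],
    [-0.06, 0.08, -0.16]
  ],
  "angular": [
    [-0.81, -0.44, 0.26],
    [-0.81, -0.44, 0.25],
    [-0.81, -0.44, 0.26],
    [-0.81, -0.44, 0.25],
    [-0.81, -0.43, 0.26]
  ],
  "gripper": [0.75, 0.75, 0.75, 0.75, 0.75]
}}

```text
time_s: 4.05
ee_pos: [0.4803, 0.0886, 0.3921]
tool_rot: [0.817, 0.188, 0.466, -0.281]
ft_force: [-0.2, 0.9, 0.2]
finger_gap: 0.246
```

Emit:
{"fn": "jog_arm", "kwargs": {
  "offset": [
    [-0.07, 0.08, -0.15],
    [-0.07, 0.1, -0.14],
    [-0.07, 0.1, -0.14],
    [0, 0, 0]
  ],
  "angular": [
    [-0.82, -0.44, 0.25],
    [-0.81, -0.43, 0.26],
    [-0.82, -0.44, 0.25],
    [0, 0, 0]
  ],
  "gripper": [0.75, 0.75, 0.75, 0.75]
}}

```text
time_s: 4.45
ee_pos: [0.4685, 0.1148, 0.3901]
tool_rot: [0.858, 0.117, 0.446, -0.226]
ft_force: [0.4, -0.7, 0.4]
finger_gap: 0.25
```

Run:
```python
from h import *
p,r,s=cur(); print(p,s["time_s"],s["q"].round(3)); print(r.as_matrix().round(3))
plan([([.47,.112,.17],target_rot(-30,35)),([.47,.112,.075],target_rot(-30,35))])
```

```text
[0.4685401  0.11480788 0.3901379 ] 4.45 [ 0.099 -0.076 -0.835  1.91   0.581  1.144  0.107]
[[ 0.5    0.493  0.712]
 [-0.284  0.87  -0.402]
 [-0.818 -0.001  0.575]]
"offset": [[0.73, -0.01, -0.5], [0.73, -0.0, -0.5], [0.72, -0.01, -0.5], [0.73, -0.01, -0.49], [0.72, -0.0, -0.5]] "angular": [[0.02, 0.01, -0.01], [0.02, 0.0, -0.01], [0.02, 0.01, -0.01], [0.02, 0.0, -0.01], [0.03, 0.01, -0.01]]
->  [0.4698 0.1122 0.1701] [ 0.497 -0.287 -0.819]
"offset": [[0.52, -0.0, -0.36], [0.52, -0.0, -0.36], [0.52, -0.0, -0.37]] "angular": [[-0.0, -0.0, -0.0], [-0.0, -0.0, -0.0], [-0.0, -0.0, -0.0]]
->  [0.4699 0.1121 0.0749] [ 0.497 -0.287 -0.819]
```

Emit:
{"fn": "jog_arm", "kwargs": {
  "offset": [
    [0.73, 0, -0.5],
    [0.73, 0, -0.5],
    [0.72, -0.01, -0.5],
    [0.73, -0.01, -0.5],
    [0.72, 0, -0.5]
  ],
  "angular": [
    [0.02, 0, 0],
    [0.02, 0, 0],
    [0.02, 0, 0],
    [0.02, 0, 0],
    [0.02, 0, 0]
  ],
  "gripper": [0.75, 0.75, 0.75, 0.75, 0.75]
}}

```text
time_s: 4.95
ee_pos: [0.4714, 0.1114, 0.1686]
tool_rot: [0.857, 0.123, 0.445, -0.231]
ft_force: [1.1, -0.9, 0.3]
finger_gap: 0.254
```

Emit:
{"fn": "jog_arm", "kwargs": {
  "offset": [
    [0, 0, 0],
    [0, 0, 0]
  ],
  "angular": [
    [0, 0, 0],
    [0, 0, 0]
  ],
  "gripper": [0.75, 0.75]
}}

```text
time_s: 5.15
ee_pos: [0.471, 0.1121, 0.1702]
tool_rot: [0.856, 0.121, 0.446, -0.23]
ft_force: [-0.5, 1.0, 0.5]
finger_gap: 0.248
```

Run:
```python
from h import *
p,r,s=cur(); print(p,s["time_s"],s["q"].round(3)); print(r.as_matrix().round(3))
s,_=vision.snapshot("scene"); cs=vision.calibration("scene")
for y in(-.024,-.01,.01,.024):
  print(y,proj(cs,[p+r.apply([x,y,z]) for x,z in((-.026,-.011),(-.026,.011))]).round(1).tolist())
cv2.imwrite("pics/s2.png",cv2.resize(s[120:260,140:320],None,fx=4.2,fy=4.2,interpolation=cv2.INTER_CUBIC))
plan([([.47,.112,.075],target_rot(-30,35))])
```

```text
[0.4710233  0.11209144 0.17015414] 5.15 [-0.063  0.265 -0.871  2.262  1.074  0.96  -0.63 ]
[[ 0.496  0.502  0.708]
 [-0.286  0.865 -0.413]
 [-0.82   0.002  0.572]]
-0.024 [[240.4, 187.3], [237.7, 181.1]]
-0.01 [[236.0, 188.3], [233.3, 182.0]]
0.01 [[229.7, 189.6], [227.0, 183.4]]
0.024 [[225.2, 190.6], [222.6, 184.3]]
"offset": [[0.52, -0.01, -0.38], [0.52, -0.01, -0.37], [0.53, -0.01, -0.38]] "angular": [[-0.02, 0.0, -0.01], [-0.03, 0.0, -0.01], [-0.02, 0.01, -0.02]]
->  [0.4701 0.1122 0.0749] [ 0.497 -0.287 -0.819]
```

View pics/s2.png

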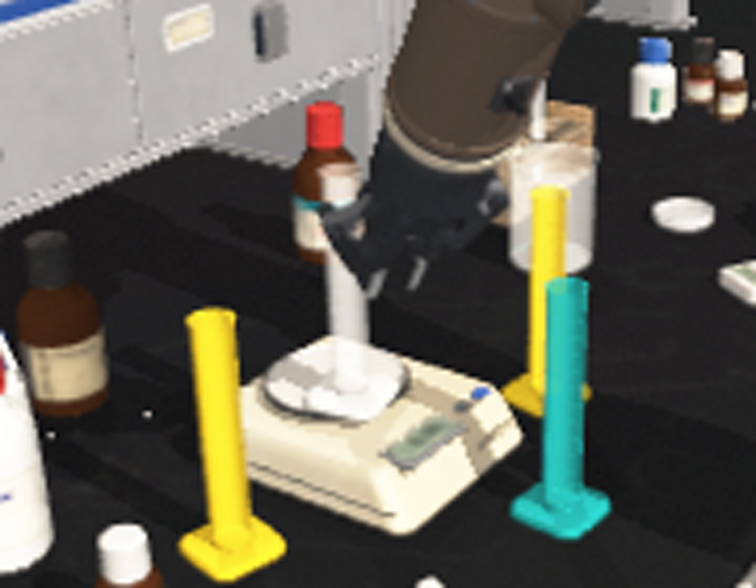

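Emit:
{"fn": "jog_arm", "kwargs": {
  "offset": [
    [0.52, -0.01, -0.38],
    [0.52, 0, -0.38],
    [0.52, 0, -0.37],
    [0.2, 0, -0.14],
    [0, 0, 0]
  ],
  "angular": [
    [-0.02, 0, -0.01],
    [-0.02, 0, -0.01],
    [-0.02, 0, -0.01],
    [0, 0, 0],
    [0, 0, 0]
  ],
  "gripper": [0.75, 0.75, 0.75, 0.75, 0.75]
}}

```text
time_s: 5.7
ee_pos: [0.4706, 0.1128, 0.0625]
tool_rot: [0.857, 0.12, 0.445, -0.23]
ft_force: [-0.8, 0.1, -0.2]
finger_gap: 0.252
```

Run:
```python
from h import *
p,r,s=cur(); print(p,s["time_s"],s["q"].round(3),s["ft_force"]); print(r.as_matrix().round(3))
s,_=vision.snapshot("scene"); cs=vision.calibration("scene")
for y in(-.024,-.01,.01,.024):
  print(y,proj(cs,[p+r.apply([x,y,z]) for x,z in((-.026,-.011),(-.026,.011))]).round(1).tolist())
cv2.imwrite("pics/s3.png",cv2.resize(s[160:250,180:290],None,fx=6,fy=6,interpolation=cv2.INTER_CUBIC))
t,_=vision.snapshot("top")
cv2.imwrite("pics/t3.png",cv2.resize(t[155:240,165:275],None,fx=7,fy=7,interpolation=cv2.INTER_CUBIC))
w,_=vision.snapshot("wrist"); cv2.imwrite("pics/w3.png",w)
```

```text
[0.47064198 0.1128498  0.06249419] 5.7 [-0.209  0.516 -0.782  2.371  1.391  0.984 -1.05 ] [-0.77281961  0.06492136 -0.18386205]
[[ 0.498  0.502  0.708]
 [-0.287  0.865 -0.411]
 [-0.818  0.001  0.575]]
-0.024 [[241.1, 219.3], [238.5, 213.1]]
-0.01 [[236.9, 220.4], [234.3, 214.2]]
0.01 [[230.9, 222.0], [228.3, 215.7]]
0.024 [[226.6, 223.1], [224.1, 216.8]]
```

View pics/s3.png

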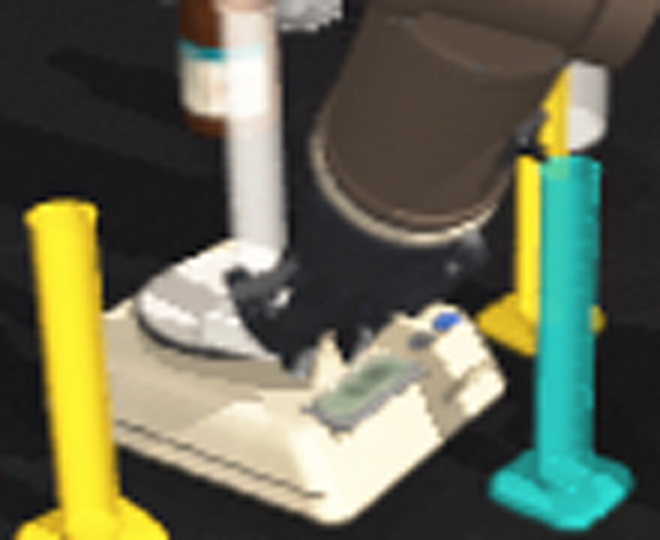

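View pics/t3.png

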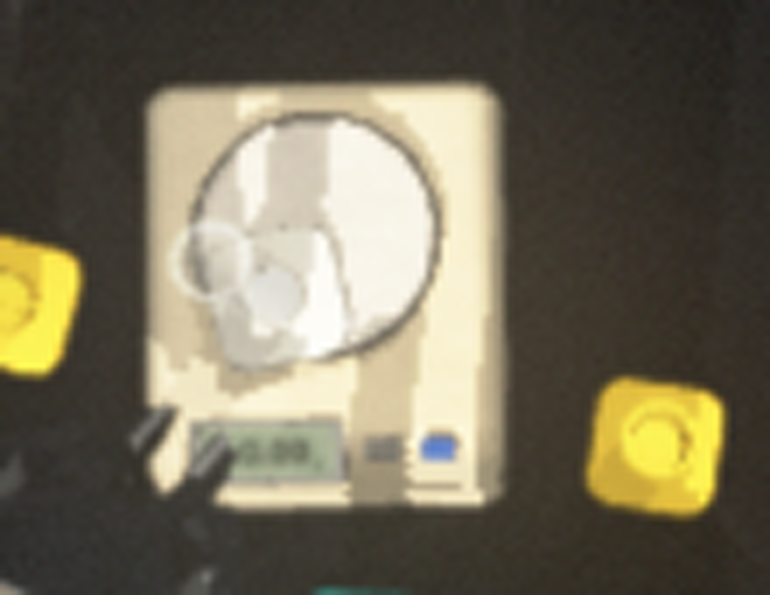

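View pics/w3.png

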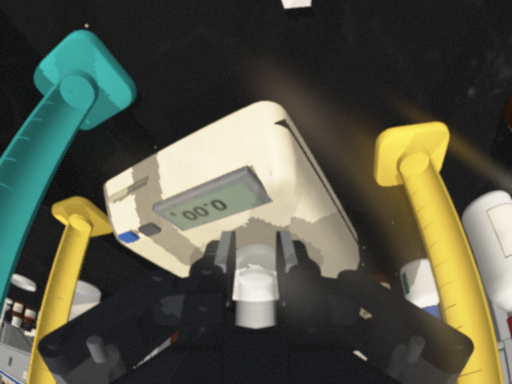

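Emit:
{"fn": "jog_arm", "kwargs": {
  "offset": [
    [0.18, -0.02, 0.17],
    [0.16, 0, 0.2],
    [0.15, 0, 0.19],
    [0.1, 0, 0.13],
    [0, 0, 0]
  ],
  "angular": [
    [0, 0, 0],
    [0, 0, 0],
    [0, 0, 0],
    [0, 0, 0],
    [0, 0, 0]
  ],
  "gripper": [0.75, 0.75, 0.75, 0.75, 0.75]
}}

```text
time_s: 6.35
ee_pos: [0.5091, 0.0875, 0.0572]
tool_rot: [0.856, 0.12, 0.446, -0.231]
ft_force: [-0.6, -0.1, 0.6]
finger_gap: 0.25
```

```bash
cat >> h.py <<'E'
U=np.array([.866,-.5,0]);V=np.array([.5,.866,0])
def uv(p): return [round(float(p@U),4),round(float(p@V),4),round(float(p[2]),4)]
E
python3 - <<'E'
from h import *
p,r,s=cur(); print(p,uv(p),s["time_s"],s["ft_force"]); print(r.as_matrix().round(3))
s,_=vision.snapshot("scene")
cv2.imwrite("pics/s4.png",cv2.resize(s[160:250,180:290],None,fx=6,fy=6,interpolation=cv2.INTER_CUBIC))
t,_=vision.snapshot("top")
cv2.imwrite("pics/t4.png",cv2.resize(t[155:240,165:275],None,fx=7,fy=7,interpolation=cv2.INTER_CUBIC))
E
```

```text
[0.50911019 0.08752818 0.05715032] [0.3971, 0.3304, 0.0572] 6.35 [-0.60692403 -0.11480781  0.62304064]
[[ 0.496  0.503  0.708]
 [-0.289  0.864 -0.412]
 [-0.819  0.     0.574]]
```

View pics/s4.png

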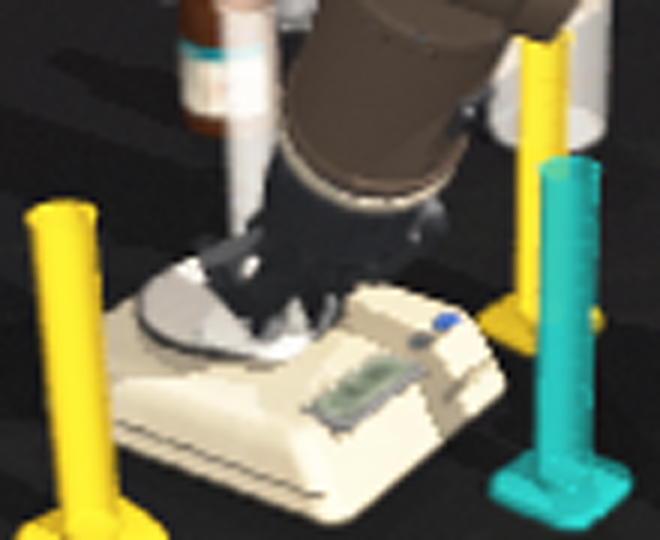

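View pics/t4.png

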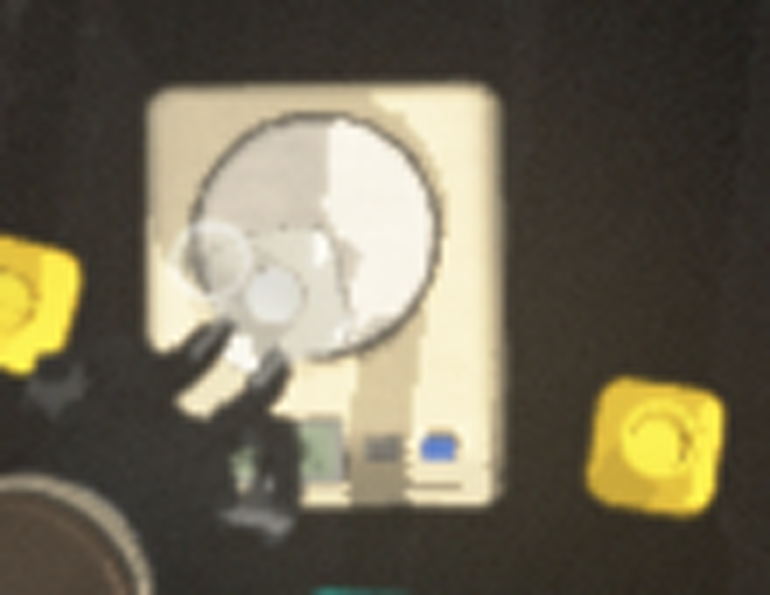

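Emit:
{"fn": "jog_arm", "kwargs": {
  "offset": [
    [0.046, 0.03, 0.066],
    [0.034, 0, 0.049],
    [0.034, 0, 0.049],
    [0.034, 0, 0.049],
    [0.034, 0, 0.049]
  ],
  "angular": [
    [0, 0, 0],
    [0, 0, 0],
    [0, 0, 0],
    [0, 0, 0],
    [0, 0, 0]
  ],
  "gripper": [0.75, 0.75, 0.75, 0.75, 0.75]
}}

```text
time_s: 6.95
ee_pos: [0.5228, 0.0822, 0.0571]
tool_rot: [0.857, 0.12, 0.446, -0.23]
ft_force: [-0.0, -0.7, -0.4]
finger_gap: 0.251
```

Run:
```python
from h import *
p,r,s=cur(); print(p,uv(p),s["time_s"],s["ft_force"])
s,_=vision.snapshot("scene")
t,_=vision.snapshot("top")
a=cv2.resize(s[110:250,180:290],None,fx=4,fy=4,interpolation=cv2.INTER_CUBIC); b=cv2.resize(t[165:220,175:245],None,fx=5,fy=5,interpolation=cv2.INTER_CUBIC)
o=np.zeros((560,800,3),np.uint8); o[:,:440]=a; o[:275,445:795]=b; cv2.imwrite("pics/st5.png",o)
```

```text
[0.52283534 0.08224064 0.05713901] [0.4117, 0.3326, 0.0571] 6.95 [-0.0417168  -0.71636008 -0.394716  ]
```

View pics/st5.png

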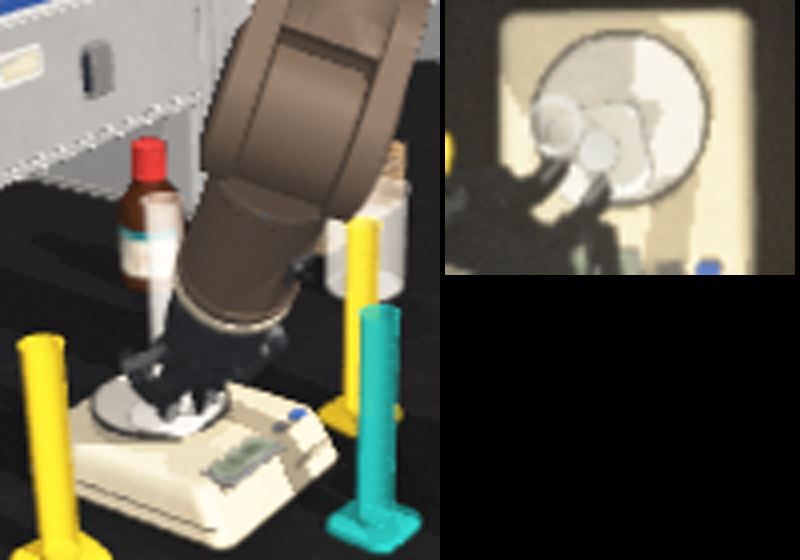

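Emit:
{"fn": "jog_arm", "kwargs": {
  "offset": [
    [0.034, 0, 0.049],
    [0.034, 0, 0.049],
    [0.034, 0, 0.049],
    [0.034, 0, 0.049],
    [0.034, 0, 0.049]
  ],
  "angular": [
    [0, 0, 0],
    [0, 0, 0],
    [0, 0, 0],
    [0, 0, 0],
    [0, 0, 0]
  ],
  "gripper": [0.75, 0.75, 0.75, 0.75, 0.75]
}}

```text
time_s: 7.55
ee_pos: [0.5359, 0.0747, 0.0572]
tool_rot: [0.857, 0.12, 0.446, -0.23]
ft_force: [-0.4, -0.2, -0.8]
finger_gap: 0.249
```

Emit:
{"fn": "jog_arm", "kwargs": {
  "offset": [
    [0.034, 0, 0.049],
    [0.023, 0, 0.033],
    [0, 0, 0],
    [0, 0, 0]
  ],
  "angular": [
    [0, 0, 0],
    [0, 0, 0],
    [0, 0, 0],
    [0, 0, 0]
  ],
  "gripper": [0.75, 0.75, 0.75, 0.75]
}}

```text
time_s: 7.95
ee_pos: [0.54, 0.0723, 0.0573]
tool_rot: [0.857, 0.12, 0.446, -0.23]
ft_force: [0.5, 0.7, 0.6]
finger_gap: 0.248
```

Run:
```python
from h import *
p,r,s=cur(); print(p,uv(p),s["time_s"],s["ft_force"])
t,_=vision.snapshot("top")
cv2.imwrite("pics/t6raw.png",t);cv2.imwrite("pics/t6.png",cv2.resize(t[162:222,175:245],None,fx=10,fy=10,interpolation=cv2.INTER_CUBIC))
```

```text
[0.53996694 0.07231697 0.05728839] [0.4315, 0.3326, 0.0573] 7.95 [0.47905405 0.73473687 0.55070698]
```

View pics/t6.png

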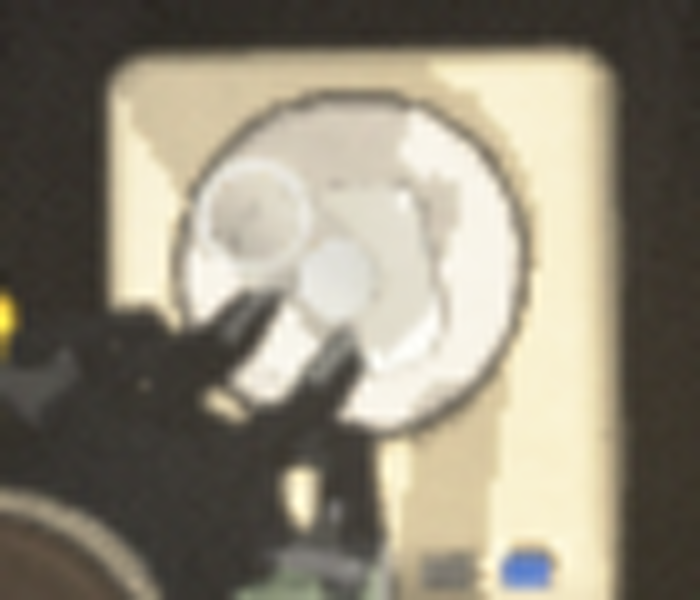

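Run:
```python
from h import *
ct=vision.calibration("top")
z=lambda a:np.array([(175+x/10-.45,162+y/10-.45) for x,y in a])
x,f=circ(plane(ct,z([(181,260),(525,250),(352,95),(400,431),(250,130),(470,145),(510,330),(460,400),(195,190)]),.061)); print(x.round(4),(f*1e3).round(1))
print("top",plane(ct,z([(256,212)]),.247).round(4),"base",plane(ct,z([(338,280)]),.071).round(4))
# initial image with the same features: ring (215,260),disc (275,296) in 7x zoom
z0=lambda a:np.array([(165+x/7-.43,155+y/7-.43) for x,y in a])
print("init",plane(ct,z0([(214,260)]),.247).round(4),plane(ct,z0([(275,296)]),.071).round(4))
```

```text
[0.55   0.0668 0.0561] [-0.7  0.7  0.2 -0.1 -0.2 -0.8 -0.3  0.2  0.9]
top [[0.5455 0.0691 0.247 ]] base [[0.5446 0.0698 0.071 ]]
init [[0.5213 0.0829 0.247 ]] [[0.5213 0.0845 0.071 ]]
```

Emit:
{"fn": "jog_arm", "kwargs": {
  "offset": [
    [0.034, 0, 0.049],
    [0.034, 0, 0.049],
    [0, 0, 0],
    [0, 0, 0]
  ],
  "angular": [
    [0, 0, 0],
    [0, 0, 0],
    [0, 0, 0],
    [0, 0, 0]
  ],
  "gripper": [0.75, 0.75, 0.75, 0.75]
}}

```text
time_s: 8.4
ee_pos: [0.5452, 0.0692, 0.0573]
tool_rot: [0.857, 0.12, 0.446, -0.23]
ft_force: [-0.6, -0.4, -0.8]
finger_gap: 0.25
```

Run:
```python
from h import *
p,r,s=cur(); print(p,uv(p),s["time_s"],s["ft_force"])
t,_=vision.snapshot("top")
cv2.imwrite("pics/t7raw.png",t);cv2.imwrite("pics/t7.png",cv2.resize(t[162:222,175:245],None,fx=10,fy=10,interpolation=cv2.INTER_CUBIC))
```

```text
[0.54517641 0.06922114 0.05730553] [0.4375, 0.3325, 0.0573] 8.4 [-0.6373883  -0.37734258 -0.82807059]
```

View pics/t7.png

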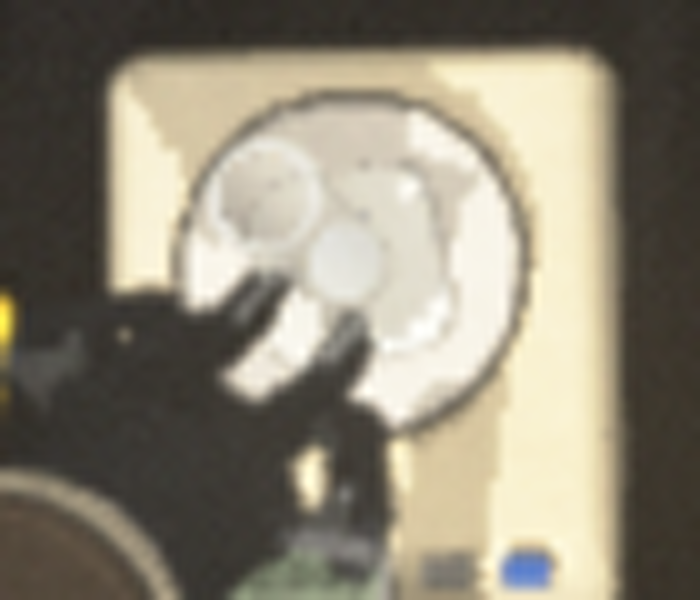

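Emit:
{"fn": "jog_arm", "kwargs": {
  "offset": [
    [-0.1, 0, -0.15],
    [-0.25, 0, -0.36],
    [-0.34, 0, -0.48],
    [-0.3, 0, 0.1],
    [-0.6, 0, 0.42]
  ],
  "angular": [
    [0, 0, 0],
    [0, 0, 0],
    [0, 0, 0],
    [0, 0, 0],
    [0, 0, 0]
  ],
  "gripper": [0.75, 0.75, 0.75, 0.75, 0.75]
}}

```text
time_s: 8.95
ee_pos: [0.4863, 0.1026, 0.107]
tool_rot: [0.856, 0.118, 0.448, -0.229]
ft_force: [0.8, -1.4, -0.3]
finger_gap: 0.25
```

Emit:
{"fn": "jog_arm", "kwargs": {
  "offset": [
    [-0.75, 0, 0.52],
    [-0.75, 0, 0.52],
    [-0.75, 0, 0.52],
    [-0.75, 0, 0.52],
    [-0.75, 0, 0.52]
  ],
  "angular": [
    [0, 0, 0],
    [0, 0, 0],
    [0, 0, 0],
    [0, 0, 0],
    [0, 0, 0]
  ],
  "gripper": [1, 1, 1, 1, 1]
}}

```text
time_s: 9.45
ee_pos: [0.4866, 0.1029, 0.3388]
tool_rot: [0.857, 0.119, 0.446, -0.229]
ft_force: [1.4, 0.2, -0.0]
finger_gap: -0.001
```

Run:
```python
from h import *
p,r,s=cur(); print(p,s["time_s"],s["q"].round(3),s["finger_gap"])
t,_=vision.snapshot("top")
cv2.imwrite("pics/t8raw.png",t);cv2.imwrite("pics/t8.png",cv2.resize(t[162:222,175:245],None,fx=10,fy=10,interpolation=cv2.INTER_CUBIC))
plan([([.53,-.05,.405],target_rot(-90,0))])
```

```text
[0.48664659 0.10290464 0.33876682] 9.45 [ 0.141 -0.005 -0.878  1.991  0.674  1.056 -0.002] -0.0012383605184825151
"offset": [[0.02, -0.13, 0.14], [0.02, -0.12, 0.15], [0.01, -0.11, 0.15], [0.01, -0.1, 0.16], [0.01, -0.09, 0.17]] "angular": [[0.81, 0.44, -0.26], [0.81, 0.44, -0.26], [0.81, 0.44, -0.26], [0.81, 0.44, -0.26], [0.81, 0.44, -0.26]]
"offset": [[0.0, -0.08, 0.17], [0.0, -0.07, 0.18], [-0.0, -0.06, 0.18], [-0.01, -0.05, 0.18], [-0.01, -0.04, 0.18]] "angular": [[0.81, 0.44, -0.26], [0.8, 0.44, -0.26], [0.81, 0.44, -0.26], [0.8, 0.44, -0.26], [0.81, 0.44, -0.27]]
"offset": [[-0.02, -0.03, 0.19], [-0.02, -0.02, 0.19], [-0.03, -0.01, 0.19], [-0.04, -0.0, 0.19], [-0.04, 0.01, 0.18]] "angular": [[0.8, 0.44, -0.26], [0.81, 0.44, -0.27], [0.8, 0.44, -0.27], [0.81, 0.44, -0.26], [0.8, 0.45, -0.27]]
"offset": [[-0.05, 0.02, 0.18], [-0.05, 0.02, 0.18], [-0.06, 0.04, 0.18]] "angular": [[0.81, 0.44, -0.26], [0.8, 0.45, -0.27], [0.81, 0.44, -0.26]]
->  [ 0.5302 -0.05    0.4052] [ 0. -0. -1.]
```

View pics/t8.png

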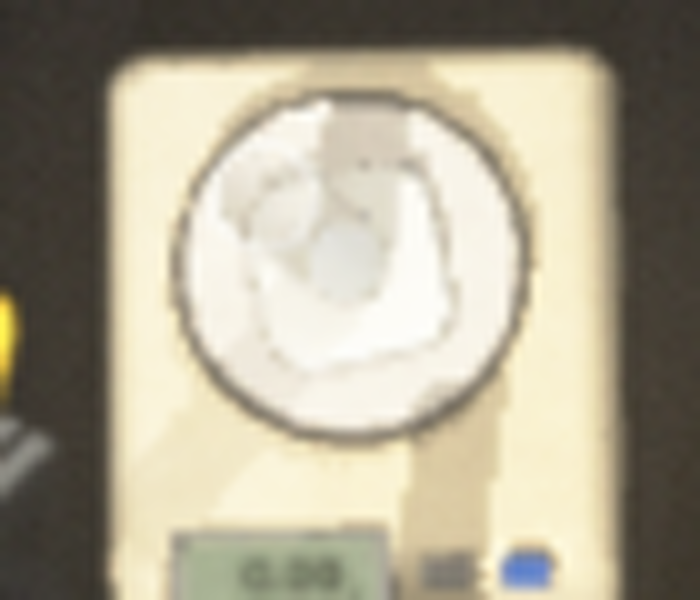

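Emit:
{"fn": "jog_arm", "kwargs": {
  "offset": [
    [0.02, -0.13, 0.14],
    [0.02, -0.12, 0.15],
    [0.01, -0.11, 0.15],
    [0.01, -0.1, 0.16],
    [0.01, -0.09, 0.17]
  ],
  "angular": [
    [0.81, 0.44, -0.26],
    [0.81, 0.44, -0.26],
    [0.81, 0.44, -0.26],
    [0.81, 0.44, -0.26],
    [0.81, 0.44, -0.26]
  ],
  "gripper": [1, 1, 1, 1, 1]
}}

```text
time_s: 10.0
ee_pos: [0.4984, 0.0593, 0.353]
tool_rot: [0.783, 0.237, 0.479, -0.32]
ft_force: [0.9, -0.6, 0.2]
finger_gap: 0.001
```

Emit:
{"fn": "jog_arm", "kwargs": {
  "offset": [
    [0, -0.08, 0.17],
    [0, -0.07, 0.18],
    [0, -0.06, 0.18],
    [-0.01, -0.05, 0.18],
    [-0.01, -0.04, 0.18]
  ],
  "angular": [
    [0.81, 0.44, -0.26],
    [0.8, 0.44, -0.26],
    [0.81, 0.44, -0.26],
    [0.8, 0.44, -0.26],
    [0.81, 0.44, -0.27]
  ],
  "gripper": [1, 1, 1, 1, 1]
}}

```text
time_s: 10.5
ee_pos: [0.5099, 0.0167, 0.369]
tool_rot: [0.688, 0.345, 0.498, -0.4]
ft_force: [0.1, -0.5, -0.5]
finger_gap: 0.0
```

Emit:
{"fn": "jog_arm", "kwargs": {
  "offset": [
    [-0.02, -0.03, 0.19],
    [-0.02, -0.02, 0.19],
    [-0.03, -0.01, 0.19],
    [-0.04, 0, 0.19],
    [-0.04, 0.01, 0.18]
  ],
  "angular": [
    [0.8, 0.44, -0.26],
    [0.81, 0.44, -0.27],
    [0.8, 0.44, -0.27],
    [0.81, 0.44, -0.26],
    [0.8, 0.45, -0.27]
  ],
  "gripper": [1, 1, 1, 1, 1]
}}

```text
time_s: 11.0
ee_pos: [0.5217, -0.0265, 0.3856]
tool_rot: [0.573, 0.444, 0.504, -0.469]
ft_force: [0.0, -0.2, -0.2]
finger_gap: 0.0
```

Emit:
{"fn": "jog_arm", "kwargs": {
  "offset": [
    [-0.05, 0.02, 0.18],
    [-0.05, 0.02, 0.18],
    [-0.06, 0.04, 0.18],
    [0, 0, 0],
    [0, 0, 0]
  ],
  "angular": [
    [0.81, 0.44, -0.26],
    [0.8, 0.45, -0.27],
    [0.81, 0.44, -0.26],
    [0, 0, 0],
    [0, 0, 0]
  ],
  "gripper": [1, 1, 1, 1, 1]
}}

```text
time_s: 11.5
ee_pos: [0.5286, -0.0521, 0.3951]
tool_rot: [-0.498, -0.497, -0.501, 0.503]
ft_force: [-0.3, 1.0, 0.5]
finger_gap: -0.0
```

Run:
```python
from h import *
import pickle
p,r,s=cur(); print(p,s["time_s"],s["finger_gap"],s["q"].round(3),s["ft_force"],robot if 0 else ""); print(r.as_matrix().round(3))
from workcell import robot; print(robot.tip_extent)
c=vision.calibration("wrist"); q,d=vision.snapshot("wrist"); pickle.dump((c,q,d,p,r.as_quat()),open("w9.pkl","wb"))
print(proj(c,[[.5504,.0659,.061]],True))
cv2.imwrite("pics/w9.png",cv2.resize(q[30:135,190:320],None,fx=6,fy=5.7,interpolation=cv2.INTER_CUBIC))
vv,uu=np.mgrid[0:384,0:512]; uvp=np.c_[uu.ravel(),vv.ravel()]
o,dr=rays(c,uvp,True); T=c["world_from_camera"]
D=d.ravel(); P=o+dr*(D/(dr@T[:3,2]))[:,None]; t=(P-p)@r.as_matrix()
m=(D>0)&(D<.3)&(abs(t[:,1])<.03)&(t[:,2]>-.013)
for x0 in np.arange(-.06,.02,.005):
    k=m&(t[:,0]>=x0)&(t[:,0]<x0+.005)
    if k.sum()>2: print(round(x0,3),k.sum(),np.percentile(t[k,1],[0,100]).round(4),np.percentile(t[k,2],[0,100]).round(4), t[k,0].max())
```

```text
[ 0.52862273 -0.05214706  0.39514306] 11.5 -0.0003145271033543574 [ 0.441  0.246 -0.579  1.428  0.135  1.516 -0.135] [-0.29596311  1.02758873  0.46402444] 
[[-0.009  1.    -0.002]
 [-0.003 -0.002 -1.   ]
 [-1.    -0.009  0.003]]
0.008
[[270.37954891  78.28551561]]
-0.06 364 [-0.0065  0.013 ] [-0.0122  0.0112] -0.0550721784776809
-0.055 271 [-0.0135  0.0134] [-0.012  -0.0066] -0.05000083621538349
-0.05 307 [-0.0135  0.0133] [-0.0124 -0.0068] -0.04500157385090824
-0.045 267 [-0.0138  0.0135] [-0.0121 -0.0062] -0.04000402777260506
-0.04 270 [-0.0137  0.0134] [-0.0121 -0.0061] -0.03503443600197824
-0.035 238 [-0.0135  0.0137] [-0.0121 -0.0066] -0.03003329112394891
-0.03 86 [-0.0114  0.0119] [-0.012  -0.0067] -0.026460818138877698
```

View pics/w9.png

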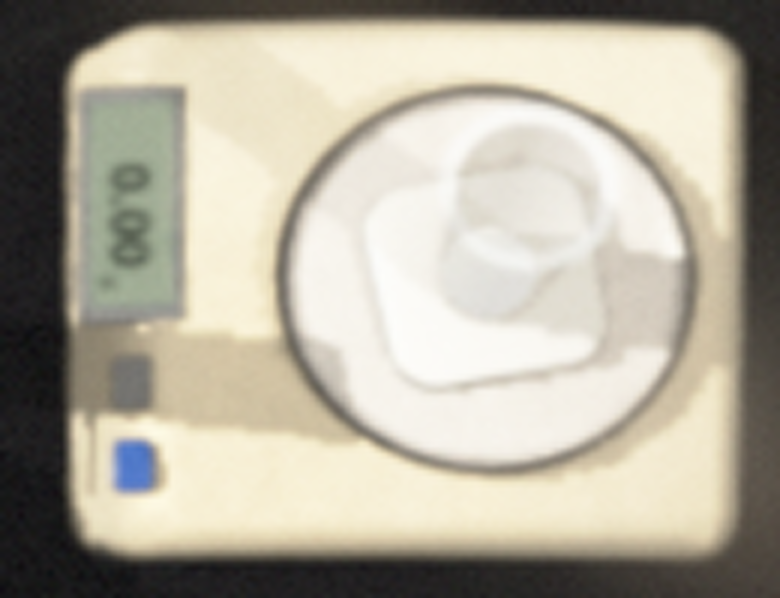

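Run:
```python
from h import *
import pickle
c,q,d,p,r=pickle.load(open("w9.pkl","rb"))
z=lambda a:np.array([(190+x/6-.42,30+y/5.7-.41) for x,y in a])
# dark rim ring by intensity along radial rays, around approx centre
g=cv2.GaussianBlur(cv2.cvtColor(q,cv2.COLOR_BGR2GRAY),(0,0),.8).astype(float)
pts=[]
for a in np.radians(np.arange(0,360,6)):
    rr=np.arange(.050,.066,.0005); W=np.c_[.5504+rr*np.cos(a),.0659+rr*np.sin(a),np.full(len(rr),.061)]
    px=proj(c,W,True).astype(np.float32); v=cv2.remap(g.astype(np.float32),px[:,:1],px[:,1:],cv2.INTER_LINEAR).ravel()
    i=v.argmin(); pts.append(W[i])
pts=np.array(pts); x,f=circ(pts); k=abs(f)<.0015; x,f=circ(pts[k]); print("pan",x.round(4),k.sum(),f.std())
foot=plane(c,z([(366,195),(420,388),(606,352),(572,178)]),.067,True); print(foot.round(4).tolist(),foot.mean(0).round(4))
print("disc",plane(c,z([(487,275)]),.07,True).round(4),"ring",plane(c,z([(533,193)]),.247,True).round(4))
for n,a in [("tare",(131,383)),("pow",(135,467))]: print(n,plane(c,z([a]),.0535,True).round(4))
ct=vision.calibration("top"); t=cv2.imread("pics/t8raw.png")
z2=lambda a:np.array([(175+x/10-.45,162+y/10-.45) for x,y in a])
gt=cv2.GaussianBlur(cv2.cvtColor(t,cv2.COLOR_BGR2GRAY),(0,0),.6).astype(np.float32); pts=[]
for a in np.radians(np.arange(0,360,6)):
    rr=np.arange(.050,.066,.0005); W=np.c_[.5504+rr*np.cos(a),.0659+rr*np.sin(a),np.full(len(rr),.061)]
    px=proj(ct,W).astype(np.float32); v=cv2.remap(gt,px[:,:1],px[:,1:],cv2.INTER_LINEAR).ravel(); pts.append(W[v.argmin()])
pts=np.array(pts); x,f=circ(pts); k=abs(f)<.0015; x,f=circ(pts[k]); print("top pan",x.round(4),k.sum(),f.std())
print("top disc",plane(ct,z2([(346,260)]),.071).round(4),"ring",plane(ct,z2([(270,195)]),.247).round(4),"foot",plane(ct,z2([(355,265)]),.067).round(4))
```

```text
pan [0.5515 0.0658 0.0567] 60 0.0004116963690695148
[[0.518, 0.0897, 0.067], [0.5326, 0.033, 0.067], [0.5833, 0.0442, 0.067], [0.5739, 0.0952, 0.067]] [0.5519 0.0655 0.067 ]
disc [[0.5506 0.0659 0.07  ]] ring [[0.5512 0.0654 0.247 ]]
tare [[0.4513 0.0362 0.0535]]
pow [[0.4521 0.0108 0.0535]]
top pan [0.5509 0.0665 0.0568] 58 0.000725100252817233
top disc [[0.5511 0.0671 0.071 ]] ring [[0.5501 0.0652 0.247 ]] foot [[0.5498 0.0648 0.067 ]]
```

Run:
```python
from h import *
plan([([.4513,.0395,.36],target_rot(-90,0)),([.4513,.0395,.12],target_rot(-90,0))])
```

```text
"offset": [[0.24, -0.51, -0.61], [0.24, -0.52, -0.61], [0.23, -0.51, -0.6]] "angular": [[-0.0, 0.01, 0.04], [-0.01, 0.01, 0.05], [-0.0, 0.02, 0.04]]
->  [0.4513 0.0393 0.3601] [-0.  0. -1.]
"offset": [[0.8, -0.0, -0.0], [0.8, -0.0, -0.0], [0.8, -0.0, -0.0], [0.8, -0.0, -0.0], [0.8, -0.0, -0.0]] "angular": [[-0.0, -0.0, 0.0], [-0.0, -0.0, 0.0], [-0.0, -0.0, 0.0], [-0.0, -0.0, 0.0], [-0.0, -0.0, 0.0]]
"offset": [[0.8, -0.0, -0.0]] "angular": [[-0.0, -0.0, 0.0]]
->  [0.4513 0.0394 0.1201] [-0.  0. -1.]
```

Emit:
{"fn": "jog_arm", "kwargs": {
  "offset": [
    [0.24, -0.51, -0.61],
    [0.24, -0.51, -0.61],
    [0.24, -0.51, -0.61],
    [0, 0, 0],
    [0, 0, 0]
  ],
  "angular": [
    [0, 0.01, 0.04],
    [0, 0.01, 0.05],
    [0, 0.02, 0.04],
    [0, 0, 0],
    [0, 0, 0]
  ],
  "gripper": [1, 1, 1, 1, 1]
}}

```text
time_s: 12.05
ee_pos: [0.4516, 0.0401, 0.3602]
tool_rot: [0.501, 0.5, 0.499, -0.5]
ft_force: [0.6, -0.3, -0.0]
finger_gap: 0.0
```

Emit:
{"fn": "jog_arm", "kwargs": {
  "offset": [
    [0.8, 0, 0],
    [0.8, 0, 0],
    [0.8, 0, 0],
    [0.8, 0, 0],
    [0.8, 0, 0]
  ],
  "angular": [
    [0, 0, 0],
    [0, 0, 0],
    [0, 0, 0],
    [0, 0, 0],
    [0, 0, 0]
  ],
  "gripper": [1, 1, 1, 1, 1]
}}

```text
time_s: 12.55
ee_pos: [0.4534, 0.0384, 0.1587]
tool_rot: [0.499, 0.501, 0.499, -0.501]
ft_force: [0.4, -0.3, -0.4]
finger_gap: -0.003
```

Emit:
{"fn": "jog_arm", "kwargs": {
  "offset": [
    [0.4, 0, 0],
    [0, 0, 0],
    [0, 0, 0]
  ],
  "angular": [
    [0, 0, 0],
    [0, 0, 0],
    [0, 0, 0]
  ],
  "gripper": [1, 1, 1]
}}

```text
time_s: 12.85
ee_pos: [0.4534, 0.0389, 0.1405]
tool_rot: [0.499, 0.501, 0.499, -0.501]
ft_force: [1.2, 0.1, 0.4]
finger_gap: 0.002
```

Run:
```python
from h import *
p,r,s=cur(); print(p,s["time_s"],s["q"].round(3),s["ft_force"]); print(r.as_matrix().round(3))
c=vision.calibration("wrist");w,_=vision.snapshot("wrist"); cv2.imwrite("pics/w10.png",cv2.resize(w,(800,600)))
print(proj(c,[[.4513,.0365,.0535],[.4513,.011,.0535]],True)*800/512)
s,_=vision.snapshot("scene"); cv2.imwrite("pics/s10.png",cv2.resize(s[130:250,180:310],None,fx=5,fy=5,interpolation=cv2.INTER_CUBIC))
```

```text
[0.45344763 0.03885372 0.14052965] 12.85 [ 0.311  0.308 -0.626  2.021  0.232  0.881 -0.444] [1.17428564 0.14062189 0.40134222]
[[ 0.001  1.    -0.004]
 [ 0.001 -0.004 -1.   ]
 [-1.     0.001 -0.001]]
[[395.16233598 300.25680472]
 [395.43171161 342.06748387]]
```

View pics/w10.png

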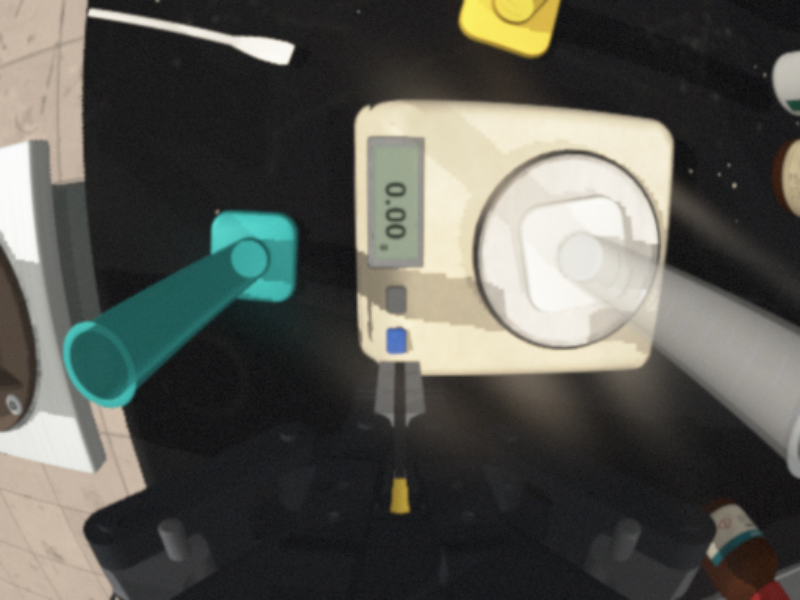

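View pics/s10.png

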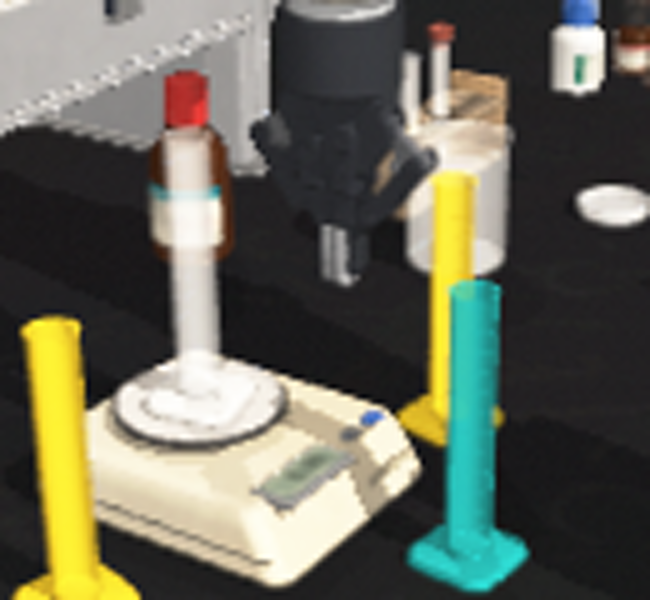

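Emit:
{"fn": "jog_arm", "kwargs": {
  "offset": [
    [0.5, -0.02, 0],
    [0.5, -0.02, 0],
    [0.5, 0, 0],
    [0.25, 0, 0],
    [0, 0, 0]
  ],
  "angular": [
    [0, 0, 0],
    [0, 0, 0],
    [0, 0, 0],
    [0, 0, 0],
    [0, 0, 0]
  ],
  "gripper": [1, 1, 1, 1, 1]
}}

```text
time_s: 13.45
ee_pos: [0.4507, 0.0387, 0.0522]
tool_rot: [-0.499, -0.501, -0.499, 0.501]
ft_force: [-0.4, -0.6, 0.5]
finger_gap: 0.001
```

Run:
```python
from h import *
p,r,s=cur(); print(p,s["time_s"],s["ft_force"])
c=vision.calibration("wrist");w,_=vision.snapshot("wrist"); cv2.imwrite("pics/w11.png",cv2.resize(w[120:280,180:340],None,fx=3.7,fy=3.7,interpolation=cv2.INTER_CUBIC))
s,_=vision.snapshot("scene"); cv2.imwrite("pics/s11.png",cv2.resize(s[150:250,200:290],None,fx=6,fy=6,interpolation=cv2.INTER_CUBIC))
```

```text
[0.45072715 0.03870799 0.05218952] 13.45 [-0.38291041 -0.64008487  0.5105075 ]
```

View pics/w11.png

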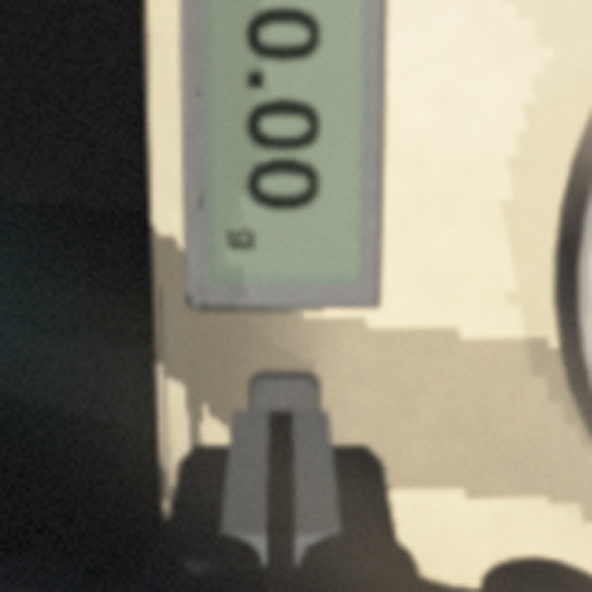

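View pics/s11.png

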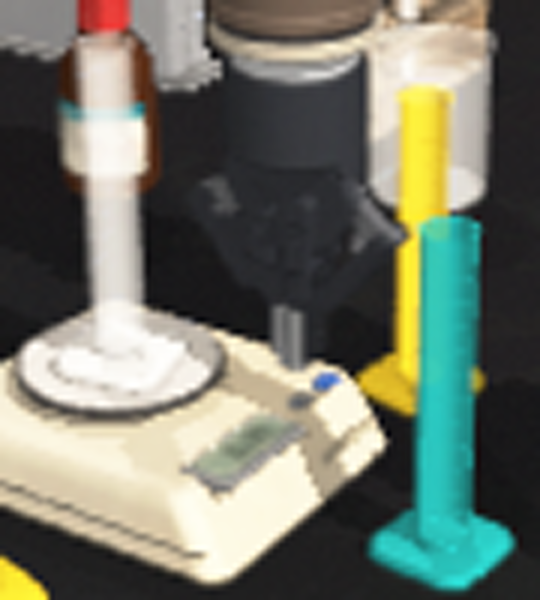

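Emit:
{"fn": "jog_arm", "kwargs": {
  "offset": [
    [0.1, 0.01, -0.02],
    [0.1, 0, 0],
    [0.1, 0, 0],
    [0.06, 0, 0],
    [0, 0, 0]
  ],
  "angular": [
    [0, 0, 0],
    [0, 0, 0],
    [0, 0, 0],
    [0, 0, 0],
    [0, 0, 0]
  ],
  "gripper": [1, 1, 1, 1, 1]
}}

```text
time_s: 14.05
ee_pos: [0.451, 0.0398, 0.034]
tool_rot: [-0.499, -0.501, -0.499, 0.501]
ft_force: [0.6, -0.9, 0.2]
finger_gap: 0.0
```

Emit:
{"fn": "jog_arm", "kwargs": {
  "offset": [
    [0.03, 0, 0],
    [0.02, 0, 0],
    [0.02, 0, 0],
    [0, 0, 0]
  ],
  "angular": [
    [0, 0, 0],
    [0, 0, 0],
    [0, 0, 0],
    [0, 0, 0]
  ],
  "gripper": [1, 1, 1, 1]
}}

```text
time_s: 14.45
ee_pos: [0.4514, 0.0398, 0.031]
tool_rot: [0.499, 0.501, 0.499, -0.501]
ft_force: [-0.0, 0.5, 0.3]
finger_gap: 0.004
```

Emit:
{"fn": "jog_arm", "kwargs": {
  "offset": [
    [0.02, 0, 0],
    [0.02, 0, 0],
    [0, 0, 0]
  ],
  "angular": [
    [0, 0, 0],
    [0, 0, 0],
    [0, 0, 0]
  ],
  "gripper": [1, 1, 1]
}}

```text
time_s: 14.75
ee_pos: [0.4515, 0.0398, 0.0296]
tool_rot: [0.499, 0.501, 0.499, -0.501]
ft_force: [-2.8, -1.3, 12.5]
finger_gap: 0.001
```

Emit:
{"fn": "jog_arm", "kwargs": {
  "offset": [
    [0.02, 0, 0],
    [0, 0, 0]
  ],
  "angular": [
    [0, 0, 0],
    [0, 0, 0]
  ],
  "gripper": [1, 1]
}}

```text
time_s: 14.95
ee_pos: [0.4516, 0.0398, 0.0294]
tool_rot: [0.5, 0.501, 0.498, -0.501]
ft_force: [-7.1, -1.6, 28.4]
finger_gap: 0.003
```

Run:
```python
from h import *
p,r,s=cur(); print(p,s["time_s"],s["ft_force"])
w,_=vision.snapshot("wrist"); cv2.imwrite("pics/w12.png",cv2.resize(w[120:280,180:340],None,fx=3.7,fy=3.7,interpolation=cv2.INTER_CUBIC))
s,_=vision.snapshot("scene"); cv2.imwrite("pics/s12.png",cv2.resize(s[150:250,200:290],None,fx=6,fy=6,interpolation=cv2.INTER_CUBIC))
```

```text
[0.45159176 0.0398083  0.02941978] 14.95 [-7.11048053 -1.61123249 28.37729662]
```

View pics/w12.png

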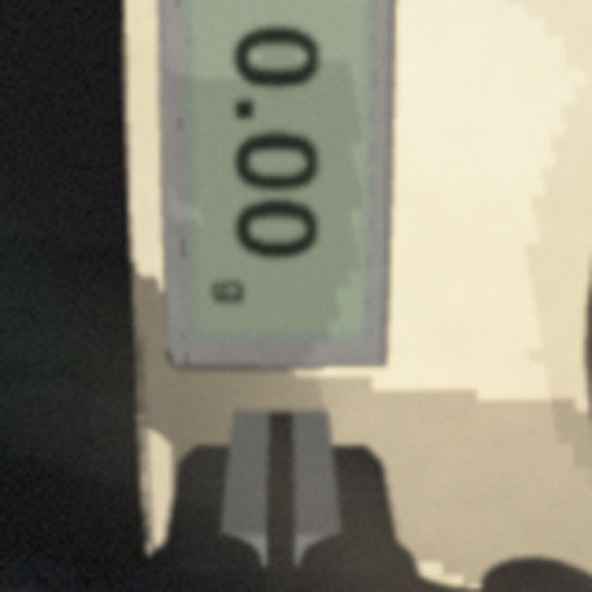

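View pics/s12.png

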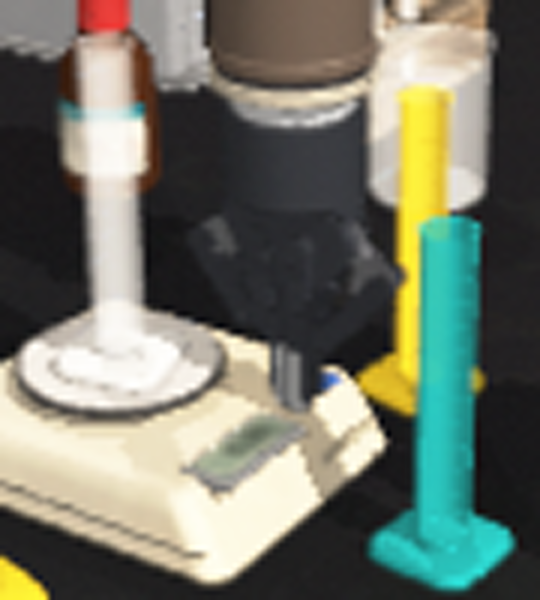

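Emit:
{"fn": "jog_arm", "kwargs": {
  "offset": [
    [-0.02, 0, 0],
    [0, 0, 0]
  ],
  "angular": [
    [0, 0, 0],
    [0, 0, 0]
  ],
  "gripper": [1, 1]
}}

```text
time_s: 15.25
ee_pos: [0.4515, 0.0398, 0.0296]
tool_rot: [0.499, 0.501, 0.499, -0.501]
ft_force: [-3.5, -0.8, 14.1]
finger_gap: -0.0
```

Emit:
{"fn": "jog_arm", "kwargs": {
  "offset": [
    [-0.01, 0, 0],
    [0, 0, 0]
  ],
  "angular": [
    [0, 0, 0],
    [0, 0, 0]
  ],
  "gripper": [1, 1]
}}

```text
time_s: 15.45
ee_pos: [0.4515, 0.0398, 0.0298]
tool_rot: [0.499, 0.501, 0.499, -0.501]
ft_force: [-1.6, -0.2, 5.1]
finger_gap: 0.002
```

Emit:
{"fn": "jog_arm", "kwargs": {
  "offset": [
    [-0.01, 0, 0],
    [0, 0, 0]
  ],
  "angular": [
    [0, 0, 0],
    [0, 0, 0]
  ],
  "gripper": [1, 1]
}}

```text
time_s: 15.65
ee_pos: [0.4514, 0.0398, 0.0302]
tool_rot: [0.499, 0.501, 0.499, -0.501]
ft_force: [-1.2, -0.1, 4.4]
finger_gap: 0.002
```

Emit:
{"fn": "jog_arm", "kwargs": {
  "offset": [
    [-0.01, 0, 0],
    [0, 0, 0]
  ],
  "angular": [
    [0, 0, 0],
    [0, 0, 0]
  ],
  "gripper": [1, 1]
}}

```text
time_s: 15.85
ee_pos: [0.4514, 0.0398, 0.0305]
tool_rot: [0.499, 0.501, 0.499, -0.501]
ft_force: [0.1, -0.8, 3.2]
finger_gap: 0.001
```

The force falls off slowly (5.1, 4.4, 3.2 N over 0.7 mm), which is the key's spring. The 12–28 N before that was the end stop. Now I'll lift clear.

Emit:
{"fn": "jog_arm", "kwargs": {
  "offset": [
    [-0.1, 0, 0],
    [-0.5, 0, 0],
    [-0.8, 0, 0],
    [-0.8, 0, 0],
    [-0.8, 0, 0]
  ],
  "angular": [
    [0, 0, 0],
    [0, 0, 0],
    [0, 0, 0],
    [0, 0, 0],
    [0, 0, 0]
  ],
  "gripper": [1, 1, 1, 1, 1]
}}

```text
time_s: 16.35
ee_pos: [0.4507, 0.0399, 0.1821]
tool_rot: [0.499, 0.501, 0.499, -0.501]
ft_force: [1.3, -1.4, -0.5]
finger_gap: 0.004
```

Emit:
{"fn": "jog_arm", "kwargs": {
  "offset": [
    [-0.8, 0, 0],
    [-0.8, 0, 0],
    [-0.8, 0, 0],
    [-0.4, 0, 0],
    [0, 0, 0]
  ],
  "angular": [
    [0, 0, 0],
    [0, 0, 0],
    [0, 0, 0],
    [0, 0, 0],
    [0, 0, 0]
  ],
  "gripper": [1, 1, 1, 1, 1]
}}

```text
time_s: 16.85
ee_pos: [0.4525, 0.0403, 0.3235]
tool_rot: [0.5, 0.503, 0.498, -0.499]
ft_force: [-0.0, -0.1, -0.3]
finger_gap: 0.002
```

Run:
```python
from h import *
p,r,s=cur(); print(p,s["time_s"],s["ft_force"])
c=vision.calibration("wrist");w,_=vision.snapshot("wrist"); cv2.imwrite("pics/w13.png",cv2.resize(w[60:190,190:340],None,fx=5,fy=4.6,interpolation=cv2.INTER_CUBIC))
g=cv2.GaussianBlur(cv2.cvtColor(w,cv2.COLOR_BGR2GRAY),(0,0),.8).astype(np.float32);pts=[]
for a in np.radians(np.arange(0,360,6)):
    rr=np.arange(.050,.066,.0005); W=np.c_[.5504+rr*np.cos(a),.0659+rr*np.sin(a),np.full(len(rr),.061)]
    px=proj(c,W,True).astype(np.float32); v=cv2.remap(g,px[:,:1],px[:,1:],cv2.INTER_LINEAR).ravel(); pts.append(W[v.argmin()])
pts=np.array(pts); x,f=circ(pts); k=abs(f)<.0015; x,f=circ(pts[k]); print("pan",x.round(4),k.sum())
import pickle; pickle.dump((c,w),open("w13.pkl","wb"))
t,_=vision.snapshot("top"); cv2.imwrite("pics/t13.png",cv2.resize(t[60:280],(800,344)))
```

```text
[0.45246998 0.04029717 0.32351878] 16.85 [-0.00616496 -0.13489102 -0.27340071]
pan [0.5512 0.0657 0.0568] 50
```

View pics/w13.png

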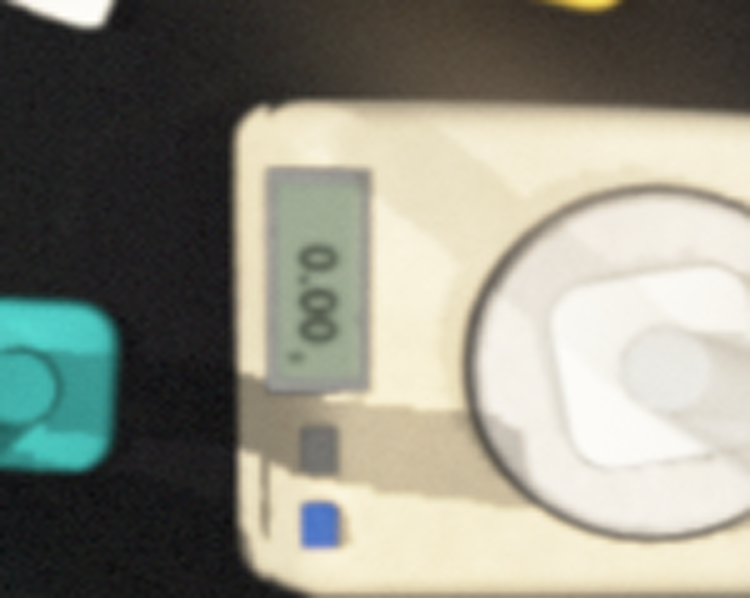

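View pics/t13.png

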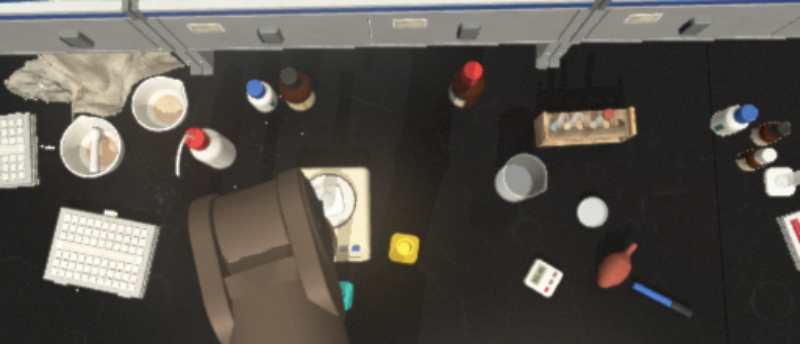

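Run:
```python
from h import *
import pickle
c,w=pickle.load(open("w13.pkl","rb"))
print(plane(c,[[190+667/5-.4,60+370/4.6-.4]],.07,True))
s,_=vision.snapshot("scene"); cv2.imwrite("pics/s13.png",cv2.resize(s,(800,600)))
```

```text
[[0.55115889 0.06555489 0.07      ]]
```

View pics/s13.png

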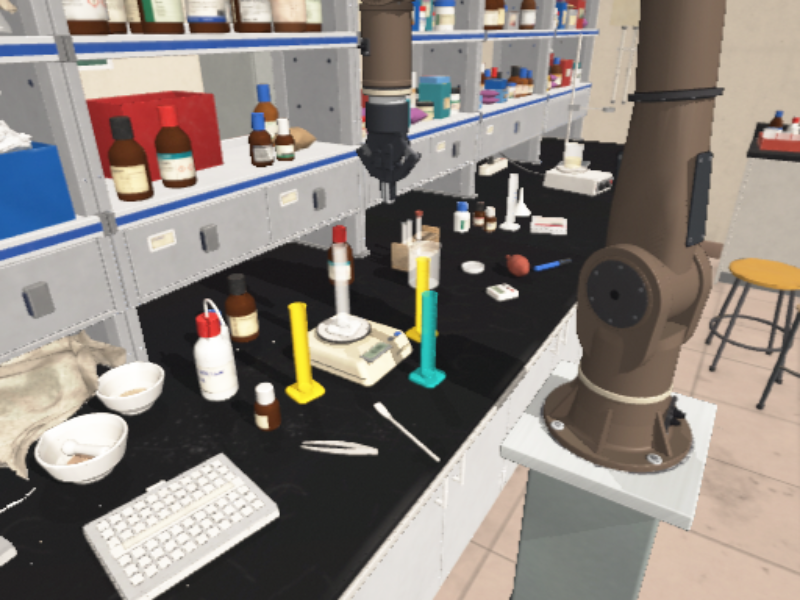

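The scene view shows the cylinder upright at (341,285) in the middle of the pan. All the other items are where they were, and the arm is well clear. The cylinder axis measures (0.5512, 0.0656) against (0.5512, 0.0657) for the pan centre, so I'm handing in.

```bash
python3 -c "
from workcell import ticket; print(ticket.finish_job())"
```

```text
the job is handed in; nothing more can be done
None
```

The cylinder now stands in the middle of the pan, and the tare key has been pressed fully down and let go. I handed the job in at about 17 s of the allowed 64 s.

- **Centring:** I slid the cylinder about 32 mm in short, low pushes on its column, roughly 25 mm above the pan. The tool leaned 35° and the fingers were held still, so nothing was pinched or lifted. In the last wrist-camera view the cylinder axis was within about 1 mm of the pan centre. Earlier top and wrist measurements agreed to 1–2 mm. It is upright.
- **Tare key:** With the hand well clear of the cylinder, I pressed down until the force rose steeply to 28 N. That is above the 6 N the full travel needs, so the key was on its stop. On release the force fell 5.1, 4.4, 3.2 N over 0.7 mm, which matches the key's spring. The fingertips stayed about 8 mm clear of the blue power key by measurement.
- **Surroundings:** In the last scene picture nothing else on the bench appears to have moved.

**Disagreements:**
- The fingertips were 22–26 mm behind the reported TCP, by camera and contact, where `robot.tip_extent` says 8 mm ahead. I used the measured value.
- The pan radius fitted at 57 mm instead of 58 mm, because the fit followed its dark rim.
- The display read 0.00 both before and after the press, so it neither confirms nor contradicts it.

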